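# Switch off, open, load and close the screened test box, switch on

## Task

Load the screened test box: push the toggle of its supply right over to off while the cover is still on, then lift the cover off, lay it aside, and lay every module that is waiting on the bench flat in a bay of its own size, its connector towards the wall where that bay has its coax jack. When all are in, set the cover back on the box so that it sits fully down on the rim and level all round, and only then push the toggle right over to on again. Leave the other things on the bench where they are.

Things in the scene. Friction and masses are not known exactly. Their poses are not given: they have to be found in the camera images.
- box: Fixed base of the screened box, cast aluminium, under the cover at the start: 130 mm along its x, 224 mm along its y. Origin: centre of its underside, z up. Walls 10 mm thick, 22 mm high; floor 5 mm. Ribs 8 mm tall, 3 mm thick make five bays: three long ones along x, two short ones at the +y end. Each has one brass coax jack, through the +x wall (long bays) or +y wall (short), sticking out 12 mm outside.
- rim (a point): Centre of the box's mouth, level with the flat top of the walls, 22 mm above its underside. A round steel bead, 5 mm wide with its centre line 7.5 mm in from the outside and its crest 6 mm above the wall top, runs round it: the cover's skirt goes outside the bead, with 2 mm of play each way, and stands on the wall top.
- bays_long (a point): On the floor (5 mm above the box's underside), where the origin of a long module rests in the middle long bay with its connector towards the jack (box +x). The other two long bays are 43 mm to either side along the box's y. A bay is 110 x 40 mm: 4 mm of play along it, 3 mm across, each way. Any long module fits any long bay.
- bays_short (a point): On the floor (5 mm above the box's underside), midway between the two short bays, which lie 28 mm to either side along the box's x: the origin of a short module rests there, with its connector towards the jack (box +y). A short bay is 53.5 mm along x, 71 mm along y: 3.5 mm of play each way. Either short module fits either.
- cover: Loose cover: an upside-down aluminium pan, 130 mm along its x, 224 mm along its y, 23 mm high without handle, skirt 3 mm thick, 0.3 to 0.5 kg. Origin: centre of the plane of its lower edge, z up. On top, over its centre, a black bar handle along its y: 12 mm thick, 90 mm long, its bar 41 to 55 mm above the lower edge, posts 80 mm apart. Starts seated on the box. Fits either way round.
- mat: Fixed black rubber mat, 150 mm along its x, 240 mm along its y, 2 mm thick, kept clear: room to lay the cover on while the box is open. Origin: centre of its underside.
- long1: Long module, may be absent: flat steel case 90 mm along its x by 34 mm along its y, 12 mm thick, with a black finned heat sink (20 x 20 mm square, from 12 to 32 mm above the underside) over its centre. A brass coax connector (8 mm in diameter, 12 mm long, axis 6 mm above the underside) sticks out of its +x end, two small white pins out of the -x end. About 0.1 kg. Origin: centre of its underside, z up. Starts flat on the bench.
- long1_connector (a point): Outer end of the connector of long1, 57 mm from its centre along its +x, 6 mm above its underside.
- long2: As long1, another one.
- long2_connector (a point): Outer end of the connector of long2, 57 mm from its centre along its +x, 6 mm above its underside.
- long3: As long1, another one.
- long3_connector (a point): Outer end of the connector of long3, 57 mm from its centre along its +x, 6 mm above its underside.
- short1: Short module, may be absent: flat steel case 52 mm along its x by 46 mm along its y, 12 mm thick, with a black finned heat sink (20 x 20 mm square, from 12 to 32 mm above the underside) over its centre. A brass coax connector (8 mm in diameter, 12 mm long, axis 6 mm above the underside) sticks out of its +x end, two small white pins out of the -x end. About 0.1 kg. Origin: centre of its underside, z up. Starts flat on the bench.
- short1_connector (a point): Outer end of the connector of short1, 38 mm from its centre along its +x, 6 mm above its underside.
- short2: As short1, another one.
- short2_connector (a point): Outer end of the connector of short2, 38 mm from its centre along its +x, 6 mm above its underside.
- supply: Fixed low-voltage distribution unit, a grey box 100 mm along its x by 110 mm along its y, top 50 mm up. Origin: centre of its underside, z up. In the middle of its top is the toggle, whose hinge line runs along its y, 50 mm up; four terminals 12 mm tall stand along the +x edge of the top, 38 mm from the toggle.
- toggle (a joint): Angle of the toggle, rad: 0 off (leaning 0.5 rad from upright towards the -x of the supply), 1.0 on (leaning 0.5 rad towards its +x). Starts on. It stays where it is left; about 2 N at its middle moves it. Steel stick 11 mm thick, 45 mm from hinge line to end, with a flat black paddle 18 mm wide at the end.
- solder_reel: Bystander: reel of solder lying flat, 58 mm across, 24 mm high. Origin: centre of its underside.
- adapter_jar: Bystander: small jar, 46 mm across, 42 mm high. Origin: centre of its underside.
- multimeter: Bystander: handheld multimeter lying on its back, 165 x 80 x 34 mm. Origin: centre of its underside.
- screwdriver: Bystander: screwdriver lying, 170 mm long.
- pliers: Bystander: pliers lying, about 145 mm long.
- iron_stand: Bystander, fixed: soldering-iron stand, 90 x 100 mm, 62 mm high. Origin: centre of its underside.
Not all that is in view belongs to the job. Leave any blue look-alike of the long3 alone. What is shaped like the long1 but red is not meant.

How it is judged (in metres and radians):
On the way, in this order (a step that is already met when the one before it is completed fails the run):
1. the toggle is pushed over to off while the cover is still on the box (value of joint toggle below 0.15 rad and z of cover in the frame of box between 0.02 and 0.024 m and angle between cover's own z axis and vertical below 0.02 rad and horizontal distance between cover and box below 0.006 m and angle between the x axis of cover and the x axis of box, either way round below 0.05 rad), for 0.2 s.
2. every module present lies flat in a bay of its size, connector towards the jack of the bay (z of long1 in the frame of box between 0.003 and 0.0075 m and angle between each of long1, long2, long3, short1, short2's own z axis and vertical below 0.06 rad and y of long1 in the frame of box between -0.1 and 0.03 m and x of long1_connector in the frame of box between 0.03 and 0.06 m and z of long2 in the frame of box between 0.003 and 0.0075 m and y of long2 in the frame of box between -0.1 and 0.03 m and x of long2_connector in the frame of box between 0.03 and 0.06 m and z of long3 in the frame of box between 0.003 and 0.0075 m and y of long3 in the frame of box between -0.1 and 0.03 m and x of long3_connector in the frame of box between 0.03 and 0.06 m and z of short1 in the frame of box between 0.003 and 0.0075 m and x of short1 in the frame of box between -0.05 and 0.05 m and y of short1_connector in the frame of box between 0.08 and 0.108 m and z of short2 in the frame of box between 0.003 and 0.0075 m and x of short2 in the frame of box between -0.05 and 0.05 m and y of short2_connector in the frame of box between 0.08 and 0.108 m), for 0.2 s.
3. the cover sits seated and level on the loaded box (all of step 2 and z of cover in the frame of box between 0.02 and 0.024 m and angle between cover's own z axis and vertical below 0.02 rad and horizontal distance between cover and box below 0.006 m and angle between the x axis of cover and the x axis of box, either way round below 0.05 rad), for 0.3 s.
4. the toggle is pushed over to on (value of joint toggle above 0.85 rad), for 0.2 s.
At the end, for the whole second after the job is handed in: Each module present lies flat (0.06 rad; underside within 2.5 mm of the floor) in a bay of its size, connector towards the jack; the cover is seated on the rim (within 2 mm, tilt under 0.02 rad, centred within 6 mm); the toggle is beyond 0.85 rad (all of step 3 and value of joint toggle above 0.85 rad); the robot touches nothing.
It fails at once if the reel, jar, multimeter, screwdriver or pliers is moved more than 40 mm (distance of any of solder_reel, adapter_jar, multimeter, screwdriver, pliers from where it was at the start of the episode above 0.04 m).
Of long1, long2, long3, short1, short2 only 3 to 5 are there at a start; the rules pass over those that are not, and their reading is None.
At some moment in a run one of long1, long2, long3, short1, short2, cover may be knocked a few centimetres aside while the robot is not near it.
It also fails if it takes over 210 s, if anything falls off the work surface, if the arm or the gripper's body presses on something with over 40 N, if the wrist force passes 120 N, or if a joint passes its speed limit or range.

## Robot

A 6-joint arm with a two-finger parallel gripper is mounted at the origin on the work surface. World frame = base frame: x ahead of the robot, y to its left, z up, the work surface at z = 0. Lengths are in mm, angles in rad, forces in N, time in s.
With the tool pointing down it reaches from about 275 to 1000 mm from the base axis. Payload 8.4 kg.
Tool frame: the origin (TCP) lies on the centre line of the jaws, within the pads' length; the fingertips stand 17 mm ahead of it and the grasp point (between the pads) lies 2 mm behind it (r.tcp_to_tips is the z of the fingertips in the tool frame, in mm); z points along the fingers, y is the direction in which the jaws open and shut (so a half turn about z gives the same grasp; the last joint's range is limited). The gripper opens to 85 mm and grips with 20 to 120 N. Pads are 22 mm wide; open, the fingers measure 114 mm over their backs; the gripper's body (76 mm by 85 mm) begins 54 mm behind the grasp point. The pads swing forward as they close: fully open they stand 13 mm farther back than shut.
Start: joints at [1.202, 0.353, 1.633, -0, 1.155, -0.002], TCP at [224.143, 583.428, 248.281] pointing down, gripper open.
Joint ranges: [-2.63, 2.63], [-0.92, 2.1], [0.06, 2.66], [-1.3, 4.44], [0, 2.69], [-3.02, 3.02]. Speed limits (rad/s): [2.22, 2.22, 2.79, 3.14, 3.14, 3.14].

## Interface

Orientations are given as [roll, pitch, yaw] about the fixed x, y, z axes, in that order (R = Rz(yaw) Ry(pitch) Rx(roll)).
In Python, from rig import r, cams, job gives the robot as it stands.
- The arm moves only by the tool drive_tool, never from a script. Its argument "deltas" is a list of rows, each a list of 4 numbers: the shift along the tool's x, y, z in cm, then the turn about the tool's z in rad. In form: [[x, y, z, roll], ...]. A call has 1 to 12 rows; each row shifts and turns the commanded pose from where the row before left it, along the tool's axes as they then stand; what a row does not reach is not made up. A row lasts 1/12 s, in which the tool goes at most 41.7 mm and 7.16 degrees, less where a joint would pass 70% of its speed; a pose out of reach is approached as far as the arm can. A call with a gripper value outside its range is refused whole. "jaw" is the closure, from 0 (fully open) to 1 (shut), set as the call begins (left out, the last holds). The fingers move at their own pace and stop on an object; "force" is the grip in N (left out, the last holds). Time passes only in rows, so rows that do not move let the fingers close. It gives the time, the measured TCP pose, the force and the opening at its end, in the units of the state.
- r.sense(): the state, without advancing time (a new reading comes with each control period).
- cams.grab_frame(name): name is "scene" or "top"; returns (picture, depth): 384x512x3 uint8, red, green, blue; 384x512 float32, mm along the optical axis (not along the pixel's ray), 0 where there is no reading.
- cams.camera_params(name): a dict with "fx", "fy", "cx", "cy" (pixels), "R" (3x3) and "t" (3): a world point X has camera coordinates R X + t. Camera axes: x right, y down, z forward; pixel columns grow to the right and rows downward; lengths in mm; the calibration is good to about 2 mm. A picture is of the moment at which its call begins. camera_params takes no time and is no camera call.
- job.sign_off(): hands the job in, once; it reports no verdict.
The state is a dict: "clock": time; "qpos": joint angles; "qvel": joint speeds; "joint_efforts": joint torques, N m; "eef_pos": TCP position; "tcp_rot": TCP orientation; "contact_force": force on the tool from outside, world axes, zero at the start; "wrist_torque": the same for the moment, N m; "opening": opening from 0.0 (shut) to 1.0 (fully open).
Only numpy, scipy, OpenCV 4.12 (cv2) and the standard library are available. Lean on these libraries where they do the work, as an engineer would, in place of code of your own. Each camera call takes 0.05 s, during which the arm holds its last target. There are 200 camera calls.

## Working session

There is one attempt and no reset: what is moved stays moved. The work goes in short steps, Python scripts to look and compute and a tool call to move; the robot and the scene stay as the last step left them, time stands still between calls to the robot, and variables do not carry over. Pictures are saved under pics/ and viewed, about 12 in all and at most 16, crops included, and the job is handed in when it is done.

Besides the shell and the picture viewer there is one more tool, called as name([rows], argument=value, ...), one row to a line, values as JSON. drive_tool: Moves the arm, as the interface text tells. Its arguments: {"type":"object","properties":{"deltas":{"type":"array"},"jaw":{"type":"number"},"force":{"type":"number"}},"required":["deltas"]}

```bash
ls; mkdir -p pics; cat > h.py <<'E'
import numpy as np, cv2
from rig import r, cams, job
def grab(n):
    im,d=cams.grab_frame(n); np.savez(f'{n}.npz',im=im,d=d); return im,d
def load(n):
    z=np.load(f'{n}.npz'); return z['im'],z['d']
def cloud(n,d):
    p=cams.camera_params(n); v,u=np.mgrid[:384,:512]
    X=np.stack([(u-p['cx'])/p['fx']*d,(v-p['cy'])/p['fy']*d,d],-1)
    return (X-np.array(p['t']))@np.array(p['R'])
def save(im,name,s=1,box=None):
    if box: im=im[box[1]:box[3],box[0]:box[2]]
    cv2.imwrite(f'pics/{name}.png',cv2.resize(im,None,fx=s,fy=s,interpolation=cv2.INTER_CUBIC)[...,::-1])
E
python3 - <<'E'
from h import *
for n in('top','scene'):
    im,d=grab(n); save(im,n+'0',1.5); p=cams.camera_params(n); print(n,p)
s=r.sense(); print(s)
E
```

```text
pics
top {'fx': 354.69763121358955, 'fy': 354.69763121358955, 'cx': 253.56620045881752, 'cy': 197.12828433364115, 'R': array([[-0.08941622, -0.99598581, -0.00412495],
       [-0.9741035 ,  0.08831374, -0.2081419 ],
       [ 0.20767067, -0.01459314, -0.97808994]]), 't': array([ 58.42325954, 564.02613165, 992.3473282 ])}
scene {'fx': 438.7940028538547, 'fy': 438.7940028538547, 'cx': 259.146768891779, 'cy': 192.88006877857418, 'R': array([[-0.25428478,  0.96712741, -0.00195473],
       [ 0.82615037,  0.21616629, -0.52033423],
       [-0.50280695, -0.13392797, -0.85396046]]), 't': array([ 137.53431558, -424.86434856, 1776.26078976])}
{'clock': 0.1, 'qpos': array([ 1.20159138e+00,  3.53567003e-01,  1.63404512e+00,  2.04130513e-05,
        1.15521744e+00, -2.37669997e-03]), 'qvel': array([ 0.00145636, -0.00276483, -0.0012143 ,  0.00051   , -0.00059086,
        0.00104207]), 'joint_efforts': array([-1.44862905e-03, -6.06356478e+01, -3.42819500e+01,  2.90243946e-06,
        4.07349231e-03, -4.79823115e-06]), 'eef_pos': array([223.9956456 , 583.05016013, 247.65043625]), 'tcp_rot': array([-3.14035579e+00, -2.16050610e-05,  2.77475614e+00]), 'contact_force': array([0.07246345, 0.22841266, 0.4355137 ]), 'wrist_torque': array([-0.02687167, -0.00431389, -0.02032058]), 'opening': 1.0010091705186954}
```

View pics/top0.png

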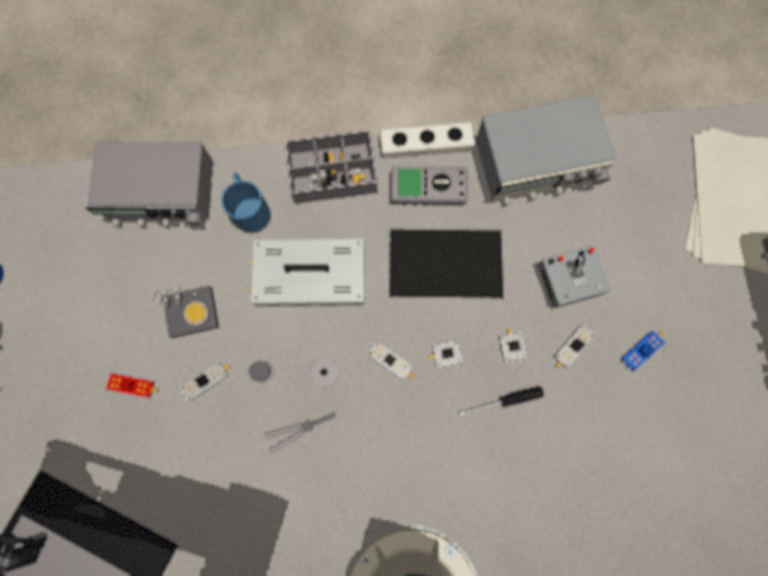

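View pics/scene0.png

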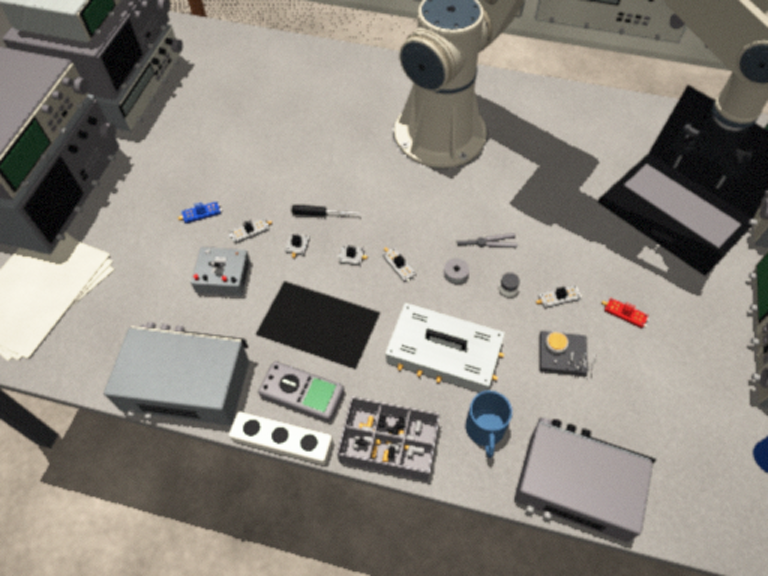

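Candidates in the top picture: white long modules (205,380), (391,360) and (575,346), and white short ones (447,353) and (513,346). The red one (130,385) and the blue one (643,350) are not wanted. The box is at (307,270), the mat at (447,263) and the supply at (575,275). I'll make one close crop to check the modules, and measure from depth.

```bash
cat >> h.py <<'E'
def comps(n,im,d,zlo,zhi,amin=20):
    X=cloud(n,d); m=((X[...,2]>zlo)&(X[...,2]<zhi)&(d>0)&(np.abs(X[...,1])<700)&(X[...,0]>150)&(X[...,0]<900)).astype(np.uint8)
    k,l,st,c=cv2.connectedComponentsWithStats(m,connectivity=4)
    for i in range(1,k):
        if st[i,4]<amin: continue
        P=X[l==i]; (cx,cy),(w,h),a=cv2.minAreaRect(P[:,:2].astype(np.float32))
        if w<h: w,h,a=h,w,a+90
        print(n,'px',c[i].round(0)*1.5,'n',st[i,4],'rect',np.round([cx,cy,w,h],1),'ang',round(np.radians((a+90)%180-90),3),'mean',P.mean(0).round(1),'rgb',im[l==i].mean(0).round())
E
python3 - <<'E'
from h import *
print(r.tcp_to_tips)
for n in('top','scene'):
    im,d=load(n); X=cloud(n,d)
    print('bench z',np.median(X[250:270,150:180,2]) if n=='top' else np.median(X[100:110,200:240,2]))
    print('--sinks'); comps(n,im,d,20,36,8)
    print('--low'); comps(n,im,d,6,17,50)
    print('--cover'); comps(n,im,d,38,51,300)
    print('--high'); comps(n,im,d,56,95,10)
im,d=load('top')
a=np.vstack([cv2.resize(im[205:265,110:260],None,fx=5,fy=5,interpolation=2),cv2.resize(im[205:265,240:390],None,fx=5,fy=5,interpolation=2)])
cv2.imwrite('pics/c1.png',a[...,::-1])
E
```

```text
17.0
bench z 0.8644612556159709
--sinks
top px [427.5 148.5] n 283 rect [ 891.5 -122.9  198.9   16.7] ang 1.57 mean [ 889.1 -123.1   30.5] rgb [176. 172. 158.]
top px [478.5 148.5] n 12 rect [ 882.2 -234.3   28.4    1.8] ang 0.111 mean [ 879.6 -234.6   27.2] rgb [64. 64. 62.]
top px [325.5 157.5] n 28 rect [888.   97.2  22.2  12.6] ang 0.202 mean [886.2  96.3  31.8] rgb [83. 75. 65.]
top px [358.5 156. ] n 15 rect [886.6  25.6  16.5  11.8] ang -0.357 mean [885.9  25.5  28.7] rgb [110. 106. 104.]
top px [352.5 156. ] n 10 rect [882.6  39.5  11.4   6.7] ang -0.085 mean [883.   40.   31.7] rgb [88. 85. 83.]
top px [309.  163.5] n 8 rect [879.3 132.8   9.7   6.6] ang 1.489 mean [880.  133.8  25.1] rgb [154. 149. 144.]
top px [358.5 165. ] n 39 rect [864.2  26.9  55.3   5.5] ang -1.567 mean [864.3  26.7  28.8] rgb [75. 71. 70.]
top px [207. 192.] n 72 rect [835.4 353.7 126.8  10.5] ang -0.171 mean [831.5 354.1  27.7] rgb [71. 68. 67.]
top px [486.  172.5] n 18 rect [ 820.5 -241.8   33.3    2.7] ang 0.148 mean [ 821.4 -241.6   27.9] rgb [65. 65. 63.]
top px [328.5 175.5] n 114 rect [840.4 
[... 15193 characters left out ...]
5.  400.5] n 171 rect [764.8 272.9  81.4  44.7] ang 1.247 mean [756.1 272.3  77.8] rgb [57. 76. 94.]
scene px [352.5 405. ] n 39 rect [ 8.348e+02 -6.000e-01  6.750e+01  3.000e+01] ang -0.438 mean [831.    1.6  60. ] rgb [147. 140. 137.]
scene px [387.  403.5] n 10 rect [808.2  66.7  24.1   2.8] ang -1.472 mean [807.9  66.5  59.2] rgb [178. 170. 165.]
scene px [418.5 409.5] n 51 rect [805.5 127.6  90.1  13.1] ang 1.515 mean [805.9 131.8  59.5] rgb [158. 152. 147.]
scene px [486.  430.5] n 190 rect [821.3 260.3  80.4  65.4] ang 1.405 mean [821.  265.1  77.8] rgb [ 57.  82. 105.]
scene px [586.5 465. ] n 3371 rect [842.8 462.6 224.1 143.8] ang 1.427 mean [842.2 457.8  87.5] rgb [164. 157. 155.]
```

View pics/c1.png

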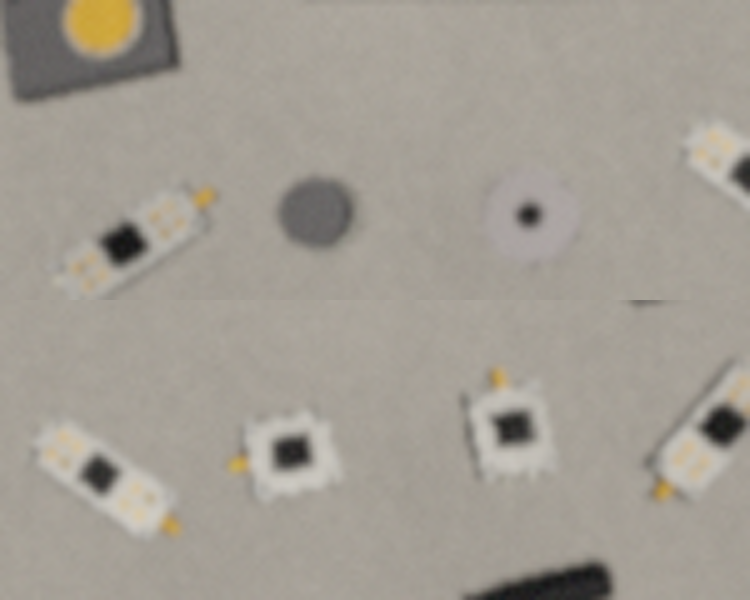

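```bash
cat >> h.py <<'E'
def plan(*wps,cur=None,v=3.6,w=0.12):
    """print rows (tool cm, rad) from the measured pose through (x,y,z,yaw) waypoints, yaw unwrapped"""
    s=r.sense(); p=np.array(s['eef_pos'],float) if cur is None else np.array(cur[:3],float); y=s['tcp_rot'][2] if cur is None else cur[3]
    out=[]
    for X in wps:
        t=np.array(X[:3],float); dy=X[3]-y
        if abs(dy)>3.2: dy=(dy+np.pi)%(2*np.pi)-np.pi   # caution: shortest way
        ty=y+dy
        n=int(np.ceil(max(np.linalg.norm(t-p)/10/v,abs(dy)/w,1)-1e-6))
        for k in range(n):
            d=(t-p)/(n-k)/10; a=round((y-ty)/(n-k),3); c,q=np.cos(y),np.sin(y)
            row=[round(c*d[0]+q*d[1],2),round(q*d[0]-c*d[1],2),round(-d[2],2),a]
            p=p+10*np.array([c*row[0]+q*row[1],q*row[0]-c*row[1],-row[2]]); y-=a; out.append(row)
    for i in range(0,len(out),12): print(str([[float(f'{v:g}') for v in o] for o in out[i:i+12]]).replace('.0,',',').replace('.0]',']').replace(' ',''))
    return (*p,y)
E
python3 - <<'E'
from h import *
plan((620,0,200,1.2),(627.7,-378.3,190,0.185),(627.7,-378.3,89,.185))
E
```

```text
[[-2.89,-2.01,0.24,0.079],[-3.04,-1.78,0.24,0.079],[-3.17,-1.53,0.24,0.079],[-3.29,-1.28,0.24,0.079],[-3.38,-1.01,0.24,0.079],[-3.45,-0.74,0.24,0.079],[-3.49,-0.47,0.24,0.079],[-3.52,-0.19,0.24,0.079],[-3.52,0.09,0.24,0.079],[-3.51,0.36,0.24,0.079],[-3.46,0.64,0.24,0.078],[-3.4,0.91,0.24,0.079]]
[[-3.32,1.17,0.24,0.078],[-3.22,1.43,0.24,0.079],[-3.1,1.68,0.23,0.078],[-2.96,1.92,0.24,0.079],[-2.8,2.14,0.23,0.078],[-2.62,2.36,0.24,0.079],[-2.43,2.55,0.23,0.078],[-2.22,2.74,0.24,0.079],[-3.18,1.31,0.09,0.092],[-3.05,1.6,0.09,0.092],[-2.89,1.87,0.09,0.092],[-2.7,2.13,0.09,0.092]]
[[-2.49,2.37,0.09,0.092],[-2.27,2.59,0.09,0.092],[-2.02,2.78,0.09,0.093],[-1.75,2.96,0.09,0.092],[-1.47,3.11,0.09,0.093],[-1.18,3.23,0.09,0.092],[-0.87,3.33,0.1,0.093],[-0,-0,3.37,-0],[-0,-0,3.36,-0],[-0,-0,3.37,-0]]
```

```bash
cat >> h.py <<'E'
def legs(*wps,v=3.8,w=0.12):
    """per waypoint (x,y,z,yaw): turn first, then shift; print totals in tool axes (cm, rad) and least rows"""
    s=r.sense(); p=np.array(s['eef_pos'],float); y=s['tcp_rot'][2]
    print('t',round(s['clock'],1),'at',p.round(1),'yaw',round(y,3),'F',np.round(s['contact_force'],1),'op',round(s['opening'],3))
    for X in wps:
        t=np.array(X[:3],float); a=y-X[3]; y=X[3]; d=(t-p)/10; c,q=np.cos(y),np.sin(y); p=t
        L=np.array([c*d[0]+q*d[1],q*d[0]-c*d[1],-d[2]])
        print('turn',round(a,3),f'n{int(np.ceil(abs(a)/w))}','| shift',L.round(2),'n%d'%np.ceil(np.linalg.norm(L)/v))
E
python3 - <<'E'
from h import *
legs((627.7,-378.3,190,0.185),(627.7,-378.3,89,.185))
E
```

```text
t 0.1 at [224.  583.1 247.7] yaw 2.775 F [0.1 0.2 0.4] op 1.001
turn 2.59 n22 | shift [ 22.   101.92   5.77] n28
turn 0.0 n0 | shift [ 0.   0.  10.1] n3
```

drive_tool([
  [0,0,0,0.12],
  [0,0,0,0.12],
  [0,0,0,0.12],
  [0,0,0,0.12],
  [0,0,0,0.12],
  [0,0,0,0.12],
  [0,0,0,0.12],
  [0,0,0,0.12],
  [0,0,0,0.12],
  [0,0,0,0.12],
  [0,0,0,0.12],
  [0,0,0,0.12],
], jaw=1, force=40)

```text
clock: 1.1
eef_pos: [224.0, 583.2, 247.8]
tcp_rot: [-3.141, 0.001, 1.329]
contact_force: [-0.2, 0.1, -0.5]
opening: -0.001
```

drive_tool([
  [0,0,0,0.12],
  [0,0,0,0.12],
  [0,0,0,0.12],
  [0,0,0,0.12],
  [0,0,0,0.12],
  [0,0,0,0.12],
  [0,0,0,0.12],
  [0,0,0,0.12],
  [0,0,0,0.12],
  [0,0,0,0.07],
])

```text
clock: 1.93
eef_pos: [224.0, 583.1, 247.8]
tcp_rot: [3.141, 0.001, 0.178]
contact_force: [-0.2, -0.0, -1.2]
opening: 0.001
```

drive_tool([
  [0.8,3.6,0.2,0],
  [0.8,3.6,0.2,0],
  [0.8,3.6,0.2,0],
  [0.8,3.6,0.2,0],
  [0.8,3.6,0.2,0],
  [0.8,3.6,0.2,0],
  [0.8,3.6,0.2,0],
  [0.8,3.6,0.2,0],
  [0.8,3.6,0.2,0],
  [0.8,3.6,0.2,0],
  [0.8,3.6,0.2,0],
  [0.8,3.6,0.2,0],
])

```text
clock: 2.93
eef_pos: [398.0, 174.6, 224.2]
tcp_rot: [3.142, 0.0, 0.185]
contact_force: [1.0, 0.0, -0.2]
opening: -0.0
```

drive_tool([
  [0.8,3.6,0.2,0],
  [0.8,3.6,0.2,0],
  [0.8,3.6,0.2,0],
  [0.8,3.6,0.2,0],
  [0.8,3.6,0.2,0],
  [0.8,3.6,0.2,0],
  [0.8,3.6,0.2,0],
  [0.8,3.6,0.2,0],
  [0.8,3.6,0.2,0],
  [0.8,3.6,0.2,0],
  [0.8,3.6,0.2,0],
  [0.8,3.6,0.2,0],
])

```text
clock: 3.93
eef_pos: [571.8, -232.4, 199.8]
tcp_rot: [-3.141, 0.001, 0.185]
contact_force: [0.5, 0.7, -0.8]
opening: 0.002
```

drive_tool([
  [0.8,3.6,0.2,0],
  [0.8,3.6,0.2,0],
  [0.8,3.6,0.2,0],
  [0.4,3.6,0.2,0],
  [0,1,0,0],
  [0,0,0,0],
  [0,0,0,0],
  [0,0,0,0],
])

```text
clock: 4.6
eef_pos: [626.9, -375.4, 191.9]
tcp_rot: [-3.14, 0.001, 0.185]
contact_force: [0.5, 0.3, -0.0]
opening: -0.0
```

```bash
python3 - <<'E'
from h import *
legs((627.7,-378.3,89,0.185))
E
```

```text
t 4.6 at [ 626.9 -375.4  191.9] yaw 0.185 F [ 0.5  0.3 -0. ] op -0.0
turn 0.0 n1 | shift [ 0.03  0.3  10.29] n3
```

drive_tool([
  [0,0.3,3.4,0],
  [0,0,3.4,0],
  [0,0,3.4,0],
  [0,0,0,0],
  [-1,0,0,0],
  [-1,0,0,0],
  [-1,0,0,0],
  [-1,0,0,0],
  [0,0,0,0],
])

```text
clock: 5.35
eef_pos: [587.4, -388.2, 92.6]
tcp_rot: [3.14, -0.001, 0.184]
contact_force: [0.3, 0.4, 1.2]
opening: -0.004
```

drive_tool([
  [-0.3,0,0,0],
  [0,0,0,0],
])

```text
clock: 5.52
eef_pos: [585.6, -388.3, 91.4]
tcp_rot: [3.14, -0.001, 0.184]
contact_force: [1.5, 0.7, 1.7]
opening: 0.002
```

drive_tool([
  [-0.3,0,0,0],
  [0,0,0,0],
])

```text
clock: 5.68
eef_pos: [582.7, -388.5, 90.4]
tcp_rot: [3.141, -0.0, 0.185]
contact_force: [1.9, -1.4, 1.9]
opening: 0.002
```

drive_tool([
  [-0.3,0,0,0],
  [0,0,0,0],
])

```text
clock: 5.85
eef_pos: [581.1, -388.9, 90.3]
tcp_rot: [3.141, -0.003, 0.185]
contact_force: [7.1, -1.0, -0.9]
opening: -0.002
```

drive_tool([
  [-0.2,0,0,0],
  [0,0,0,0],
])

```text
clock: 6.02
eef_pos: [580.5, -389.0, 90.7]
tcp_rot: [3.14, -0.005, 0.184]
contact_force: [11.6, 1.0, -0.7]
opening: 0.001
```

```bash
python3 - <<'E'
from h import *
im,d=grab('scene'); save(im,'tog1',6,(115,140,215,220))
X=cloud('scene',d)
legs()
E
```

```text
t 6.1 at [ 580.6 -389.    90.8] yaw 0.185 F [11.   0.8 -0.1] op 0.003
```

View pics/tog1.png

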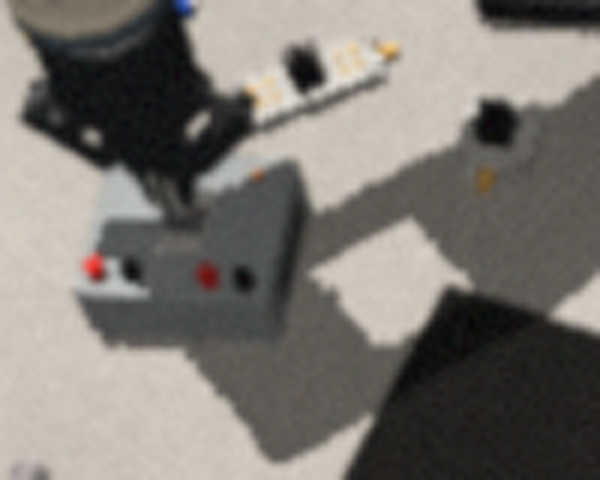

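The picture shows the fingers at the toggle, crop (180,205). The force climbed to 11 N at the expected position, so it is at its end stop, off. Next is the cover handle.

drive_tool([
  [0.5,0,0,0],
  [0.5,0,-3.5,0],
  [0,0,-3.5,0],
  [0,0,-3.5,0],
  [0,0,0,0],
], jaw=0.3)

```text
clock: 6.48
eef_pos: [590.2, -389.0, 202.3]
tcp_rot: [3.135, -0.006, 0.185]
contact_force: [1.4, -0.8, 0.6]
opening: 0.69
```

```bash
python3 - <<'E'
from h import *
legs((637,150,120,1.493),(637,150,68,1.493))
im,d=grab('scene');comps('scene',im,d,56,95,20);X=cloud('scene',d)
im,d=grab('top');comps('top',im,d,56,95,80)
E
```

```text
t 6.5 at [ 590.2 -389.   202.3] yaw 0.185 F [ 1.4 -0.8  0.6] op 0.69
turn -1.308 n11 | shift [54.1   0.47  8.23] n15
turn 0.0 n0 | shift [0.  0.  5.2] n2
scene px [217.5 255. ] n 66 rect [ 570.3 -388.3   32.4   20.3] ang 0.225 mean [ 569.9 -388.    75.7] rgb [106. 104. 101.]
scene px [447. 336.] n 142 rect [639.  149.7  89.4  13.6] ang 1.478 mean [640.6 150.6  74.2] rgb [79. 79. 76.]
scene px [237.  373.5] n 174 rect [ 828.8 -239.5  142.6    9.6] ang 0.138 mean [ 829.5 -241.3   75.9] rgb [60. 61. 60.]
scene px [490.5 417. ] n 357 rect [793.1 274.9 105.2  81.2] ang 0.799 mean [791.4 268.7  78.2] rgb [ 60.  84. 106.]
scene px [381. 402.] n 53 rect [809.2  58.8 100.9   4.8] ang -1.513 mean [809.4  55.7  59.5] rgb [171. 164. 159.]
scene px [424.5 411. ] n 28 rect [804.2 142.4  59.9   5.9] ang -1.521 mean [804.8 142.5  60.4] rgb [171. 164. 159.]
scene px [586.5 465. ] n 3371 rect [839.8 464.6 224.3 144.2] ang 1.466 mean [841.9 457.8  87.4] rgb [173. 165. 164.]
top px [519.  172.5] n 404 rect [ 788.5 -299.8  232.6  112.8] ang 1.003 mean [ 792.2 -296.8   79.6] rgb [79. 80. 76.]
top px [148.5 184.5] n 3188 rect [839.  462.9 223.4 147.7] ang 1.452 mean [832.1 454.   86. ] rgb [136. 130. 129.]
top px [598.5 174. ] n 130 rect [ 775.7 -453.3   62.1   21.5] ang -1.44 mean [ 777.2 -458.5   76.2] rgb [114. 109. 104.]
top px [334.5 186. ] n 89 rect [811.2  83.  179.1  24.2] ang -1.48 mean [805.4  82.7  59.7] rgb [122. 116. 114.]
top px [243.  202.5] n 334 rect [778.8 267.2  81.6  79.7] ang 0.677 mean [780.  267.6  77.8] rgb [58. 78. 95.]
top px [306. 267.] n 156 rect [635.  149.8  89.5  12. ] ang 1.482 mean [634.3 149.8  74.9] rgb [88. 88. 84.]
```

drive_tool([
  [0,0,0,-0.12],
  [0,0,0,-0.12],
  [0,0,0,-0.12],
  [0,0,0,-0.12],
  [0,0,0,-0.12],
  [0,0,0,-0.12],
  [0,0,0,-0.12],
  [0,0,0,-0.12],
  [0,0,0,-0.12],
  [0,0,0,-0.12],
  [0,0,0,-0.11],
])

```text
clock: 7.5
eef_pos: [586.3, -386.6, 192.7]
tcp_rot: [-3.138, -0.002, 1.501]
contact_force: [-0.5, -0.1, 0.2]
opening: 0.699
```

drive_tool([
  [3.6,0,0.5,0],
  [3.6,0,0.5,0],
  [3.6,0,0.5,0],
  [3.6,0,0.5,0],
  [3.6,0,0.5,0],
  [3.6,0,0.5,0],
  [3.6,0,0.5,0],
  [3.6,0,0.5,0],
  [3.6,0,0.5,0],
  [3.6,0,0.5,0],
  [3.6,0,0.5,0],
  [3.6,0,0.5,0],
])

```text
clock: 8.5
eef_pos: [618.7, 45.0, 133.0]
tcp_rot: [-3.138, 0.001, 1.495]
contact_force: [-0.0, 0.4, -0.4]
opening: 0.697
```

drive_tool([
  [3.6,0.2,0.5,0],
  [3.6,0.2,0.5,0],
  [3.6,0,0.5,0],
  [0,0,0,0],
  [0,0,0,0],
])

```text
clock: 8.92
eef_pos: [630.9, 152.2, 117.9]
tcp_rot: [-3.138, 0.002, 1.498]
contact_force: [-0.5, -0.2, 0.4]
opening: 0.699
```

```bash
python3 - <<'E'
from h import *
legs((637,150,68,1.492))
E
```

```text
t 8.9 at [630.9 152.2 117.9] yaw 1.498 F [-0.5 -0.2  0.4] op 0.699
turn 0.006 n1 | shift [-0.17  0.63  4.99] n2
```

drive_tool([
  [-0.17,0.63,2,0.006],
  [0,0,2,0],
  [0,0,1,0],
  [0,0,0,0],
  [0,0,0,0],
])

```text
clock: 9.33
eef_pos: [638.0, 147.5, 69.5]
tcp_rot: [-3.139, 0.001, 1.488]
contact_force: [-0.3, 0.7, 0.3]
opening: 0.697
```

drive_tool([
  [0,0,0,0],
  [0,0,0,0],
  [0,0,0,0],
  [0,0,0,0],
  [0,0,0,0],
  [0,0,0,0],
], jaw=1, force=60)

```text
clock: 9.83
eef_pos: [639.1, 148.8, 71.3]
tcp_rot: [3.141, -0.0, 1.489]
contact_force: [-3.1, -0.9, 6.3]
opening: 0.125
```

drive_tool([
  [0,0,-0.5,0],
  [0,0,-1,0],
  [0,0,-2,0],
  [0,0,-2.5,0],
  [0,0,-2.5,0],
  [0,0,-2.5,0],
  [0,0,0,0],
  [0,0,0,0],
])

```text
clock: 10.5
eef_pos: [639.6, 148.9, 181.9]
tcp_rot: [3.139, -0.001, 1.489]
contact_force: [-0.5, 0.1, -5.0]
opening: 0.125
```

```bash
python3 - <<'E'
from h import *
for n in('top','scene'):
    im,d=load(n); X=cloud(n,d)
    m=((im.max(-1)<50)&(abs(X[...,2])<12)&(abs(X[...,0]-640)<130)&(abs(X[...,1]+110)<170)).astype(np.uint8)
    k,l,st,c=cv2.connectedComponentsWithStats(m); i=1+np.argmax(st[1:,4])
    print(n,cv2.minAreaRect(X[l==i][:,:2].astype(np.float32)),X[l==i].mean(0))
legs((645,-110,160,1.49))
im,d=grab('scene'); save(im,'lift',2,(200,150,380,290))
E
```

```text
top ((637.166015625, -137.78549194335938), (232.34971618652344, 140.08180236816406), 83.62789154052734) [ 636.95501861 -137.15618391    2.27152933]
scene ((641.4327392578125, -139.02886962890625), (238.2969512939453, 147.46875), 83.84910583496094) [ 643.81063641 -136.70436134    2.18850981]
t 10.5 at [639.6 148.9 181.9] yaw 1.489 F [-0.5  0.1 -5. ] op 0.125
turn -0.001 n1 | shift [-25.76   2.63   2.19] n7
```

View pics/lift.png

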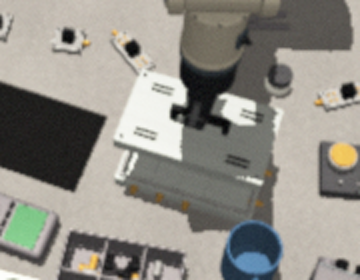

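The cover is clear of the box and hanging level, crop (200,120). Now the mat.

drive_tool([
  [0,0,0,0.028],
  [-3.5,0.4,0,0],
  [-3.5,0.4,0,0],
  [-3.5,0.4,0,0],
  [-3.5,0.4,0,0],
  [-3.5,0.4,0,0],
  [-3.5,0.4,0,0],
  [-3.5,0.4,0,0],
  [-3.5,0.4,0,0],
  [0,0,0,0],
  [0,0,0,0],
])

```text
clock: 11.47
eef_pos: [638.5, -134.9, 178.0]
tcp_rot: [-3.138, -0.0, 1.458]
contact_force: [-0.3, 0.7, -4.7]
opening: 0.125
```

```bash
python3 - <<'E'
from h import *
legs((641,-138,53,1.461))
im,d=grab('scene'); save(im,'open_s',3,(230,190,380,300))
im,d=grab('top'); save(im,'open_t',4,(140,130,280,240))
E
```

```text
t 11.5 at [ 638.5 -134.9  178. ] yaw 1.458 F [-0.3  0.7 -4.7] op 0.125
turn -0.003 n1 | shift [-0.28  0.28 12.5 ] n4
```

View pics/open_t.png

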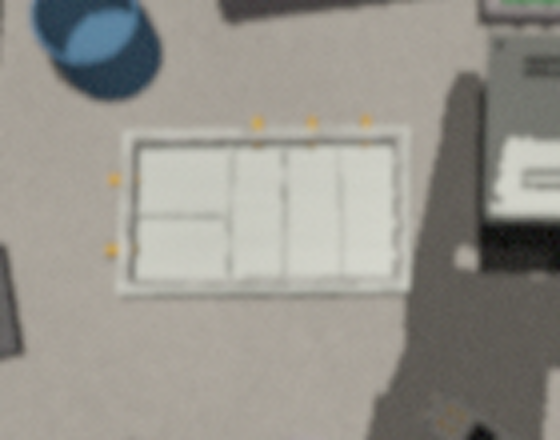

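The open box shows three long bays with jacks at crop (257,122), (312,122) and (366,122), and two short bays with jacks at (113,180) and (113,250). Now I'll lay the cover down.

drive_tool([
  [-0.3,0.3,3,-0.003],
  [0,0,3,0],
  [0,0,3,0],
  [0,0,2,0],
  [0,0,1,0],
  [0,0,0,0],
  [0,0,0,0],
])

```text
clock: 12.15
eef_pos: [642.7, -135.5, 60.3]
tcp_rot: [-3.141, -0.0, 1.465]
contact_force: [0.9, -0.3, -3.7]
opening: 0.123
```

```bash
python3 - <<'E'
from h import *
legs((641,-138,51,1.461))
def ray(n,u,v,z):
    p=cams.camera_params(n);R=np.array(p['R']);C=-R.T@p['t'];D=R.T@np.array([(u-p['cx'])/p['fx'],(v-p['cy'])/p['fy'],1]);return (C+D*(z-C[2])/D[2]).round(1)
for a in [(230,215),(232,150),(229,275),(285,160),(283,275),(340,160),(342,275)]: print(a,ray('top',140+a[0]/4,130+a[1]/4,13))
for n in('top','scene'):
    im,d=load(n); X=cloud(n,d); near=(abs(X[...,0]-637)<90)&(abs(X[...,1]-150)<140)
    for lo,hi in((18,34),(23,34)):
        m=near&(X[...,2]>lo)&(X[...,2]<hi); print(n,lo,cv2.minAreaRect(X[m][:,:2].astype(np.float32)),m.sum())
E
```

```text
t 12.2 at [ 642.7 -135.5   60.3] yaw 1.465 F [ 0.9 -0.3 -3.7] op 0.123
turn 0.004 n1 | shift [-0.26 -0.14  0.93] n1
(230, 215) [635.3 177.6  13. ]
(232, 150) [688. 173.  13.]
(229, 275) [587.5 181.1  13. ]
(285, 160) [676.  131.8  13. ]
(283, 275) [583.7 139.4  13. ]
(340, 160) [672.1  88.7  13. ]
(342, 275) [579.6  93.9  13. ]
top 18 ((635.9602661132812, 157.1497802734375), (232.53465270996094, 131.4525909423828), 85.38317108154297) 740
top 23 ((634.875732421875, 151.76344299316406), (222.501220703125, 129.3766632080078), 85.90837097167969) 482
scene 18 ((643.7435302734375, 151.14752197265625), (227.0302734375, 144.11537170410156), 85.614013671875) 687
scene 23 ((639.65234375, 150.36575317382812), (223.08724975585938, 132.5340576171875), 85.71833038330078) 461
```

```bash
cat >> h.py <<'E'
def ray(n,u,v,z):
    p=cams.camera_params(n);R=np.array(p['R']);C=-R.T@p['t'];D=R.T@np.array([(u-p['cx'])/p['fx'],(v-p['cy'])/p['fy'],1]);return (C+D*(z-C[2])/D[2]).round(1)
E
python3 - <<'E'
from h import *
print('corners',[ray('top',140+a/4,130+b/4,22) for a,b in((124,132),(410,128),(407,290),(119,293))])
for n in('top','scene'):
    im,d=load(n); X=cloud(n,d); near=(abs(X[...,0]-640)<100)&(abs(X[...,1]-150)<145)
    f=im.astype(int); sat=np.clip(f[...,0]-f[...,2]-25,0,None)*near
    k,l,st,c=cv2.connectedComponentsWithStats((sat>0).astype(np.uint8))
    for i in range(1,k):
        if st[i,4]<3: continue
        v,u=np.nonzero(l==i); w=sat[v,u]; print(n,st[i,4],np.average(u,weights=w).round(1),np.average(v,weights=w).round(1),ray(n,np.average(u,weights=w),np.average(v,weights=w),11),'z',np.median(X[v,u,2]).round(1))
E
```

```text
corners [array([707.5, 255.4,  22. ]), array([690.4,  31.5,  22. ]), array([561.5,  44.5,  22. ]), array([579. , 264.5,  22. ])]
top 20 203.9 160.3 [710.6 153.2  11. ] z 3.3
top 17 217.5 160.1 [707.3 110.   11. ] z 3.0
top 16 231.0 159.7 [704.8  67.2  11. ] z 13.5
top 3 203.9 165.8 [692.4 154.3  11. ] z 16.4
top 17 168.1 174.4 [674.5 268.4  11. ] z 13.5
top 18 167.5 192.0 [617.9 272.7  11. ] z 8.1
scene 3 328.9 234.4 [617.7 254.1  11. ] z 18.6
scene 20 333.7 236.0 [619.3 269.9  11. ] z 12.9
scene 23 266.3 244.1 [702.3  66.1  11. ] z 13.1
scene 23 279.1 248.1 [705.6 109.2  11. ] z 9.7
scene 21 329.3 251.3 [675.9 265.6  11. ] z 13.6
scene 25 292.0 252.2 [708.9 151.9  11. ] z 12.6
```

drive_tool([
  [-0.2,-0.1,0.4,0],
  [0,0,0.4,0],
  [0,0,0,0],
  [0,0,0,0],
])

```text
clock: 12.48
eef_pos: [641.6, -138.5, 52.9]
tcp_rot: [3.141, 0.0, 1.464]
contact_force: [0.9, 1.2, -3.1]
opening: 0.126
```

drive_tool([
  [0,0,0.2,0],
  [0,0,0,0],
  [0,0,0,0],
])

```text
clock: 12.73
eef_pos: [641.9, -138.6, 51.3]
tcp_rot: [3.14, 0.0, 1.464]
contact_force: [-2.2, 0.2, 5.8]
opening: 0.13
```

drive_tool([
  [0,0,0,0],
  [0,0,0,0],
  [0,0,0,0],
  [0,0,0,0],
], jaw=0.55)

```text
clock: 13.07
eef_pos: [641.5, -138.4, 50.3]
tcp_rot: [3.141, -0.0, 1.464]
contact_force: [-0.1, 0.5, -0.4]
opening: 0.452
```

drive_tool([
  [0,0,-1,0],
  [0,0,-3,0],
  [0,0,-3,0],
  [0,0,-3,0],
  [0,0,0,0],
])

```text
clock: 13.48
eef_pos: [644.9, -139.1, 157.3]
tcp_rot: [3.132, 0.001, 1.464]
contact_force: [1.3, -0.4, -0.0]
opening: 0.451
```

```bash
python3 - <<'E'
from h import *
for n in('top','scene'):
    im,d=grab(n); comps(n,im,d,56,95,1000)
    print('sinks');comps(n,im,d,19,36,8) if 0 else None
    X=cloud(n,d)
    for nm,(x,y) in dict(L1=(436,375),L2=(445,0),L3=(440,-375),S1=(447,-116),S2=(449,-250),cov=(641,-138)).items():
        near=(abs(X[...,0]-x)<60)&(abs(X[...,1]-y)<60)
        dark=near&(X[...,2]>20)&(X[...,2]<36); case=near&(X[...,2]>6)&(X[...,2]<36)
        if nm=='cov': dark=near&(X[...,2]>36)&(X[...,2]<60); case=(abs(X[...,0]-x)<90)&(abs(X[...,1]-y)<140)&(X[...,2]>19)&(X[...,2]<32)
        for m in(dark,case):
            if m.sum()>8:
                (cx,cy),wh,a=cv2.minAreaRect(X[m][:,:2].astype(np.float32)); print(n,nm,round(cx,1),round(cy,1),np.round(wh,1),round(a,1),m.sum())
legs((440,-375.3,110,2.31))
E
```

```text
top px [148.5 184.5] n 3170 rect [842.  461.3 223.9 147.5] ang 1.423 mean [831.9 453.5  85.9] rgb [129. 123. 122.]
sinks
top L1 435.6 375.4 [21.1 20.6] 33.7 56
top L1 450.8 388.6 [ 75.  118.2] 30.0 374
top L2 443.8 -0.3 [19.7 17.6] 49.1 32
top L2 441.9 -3.2 [99.4 57.1] 68.1 349
top cov 643.3 -98.2 [12.5 10.8] 82.6 25
top cov 645.5 -72.1 [ 92.5 129.5] 84.7 1073
scene px [586.5 465. ] n 3364 rect [842.6 462.6 223.1 144.7] ang 1.431 mean [841.9 458.   87.5] rgb [164. 157. 156.]
sinks
scene L1 437.0 380.5 [21.7 32.7] 26.4 44
scene L1 435.5 375.0 [119.6  94.6] 83.1 283
scene L2 442.7 -5.2 [33.1 21. ] 59.7 40
scene L2 441.2 -4.5 [118.9  96.1] 18.2 242
scene L3 442.3 -375.1 [21.2 19.4] 42.4 29
scene L3 443.1 -377.9 [115.1 103.8] 4.0 244
scene S1 450.9 -116.0 [34.2 21.4] 7.8 42
scene S1 447.4 -114.5 [110.3 114.4] 89.2 192
scene cov 644.3 -136.8 [88.5 14.1] 81.9 114
scene cov 642.5 -137.5 [226.7 134.3] 84.0 2070
t 13.6 at [ 642.4 -138.5  152.4] yaw 1.464 F [ 0.2 -0.4  0.2] op 0.451
turn -0.846 n8 | shift [ -3.86 -30.91   4.24] n9
```

drive_tool([
  [0,0,0,-0.12],
  [0,0,0,-0.12],
  [0,0,0,-0.12],
  [0,0,0,-0.12],
  [0,0,0,-0.12],
  [0,0,0,-0.12],
  [0,0,0,-0.126],
])

```text
clock: 14.17
eef_pos: [640.4, -138.1, 148.8]
tcp_rot: [-3.14, -0.002, 2.315]
contact_force: [-0.1, -0.0, -0.4]
opening: 0.451
```

drive_tool([
  [-0.4,-3.1,0.2,0],
  [-0.4,-3.1,0.2,0],
  [-0.4,-3.1,0.2,0],
  [-0.4,-3.1,0.2,0],
  [-0.4,-3.1,0.4,0],
  [-0.4,-3.1,0.6,0],
  [-0.4,-3.1,0.6,0],
  [-0.4,-3.1,0.6,0],
  [-0.4,-3.1,0.6,0],
  [-0.3,-3,0.6,0],
  [0,0,0,0],
  [0,0,0,0],
])

```text
clock: 15.17
eef_pos: [437.2, -375.3, 106.9]
tcp_rot: [-3.141, -0.003, 2.306]
contact_force: [0.0, -1.2, -0.2]
opening: 0.45
```

```bash
python3 - <<'E'
from h import *
legs((441,-375.3,30,2.31))
im,d=grab('scene'); save(im,'L3',6,(120,110,220,190))
E
```

```text
t 15.2 at [ 437.2 -375.3  106.9] yaw 2.306 F [ 0.  -1.2 -0.2] op 0.45
turn -0.004 n1 | shift [-0.26  0.28  7.69] n3
```

View pics/L3.png

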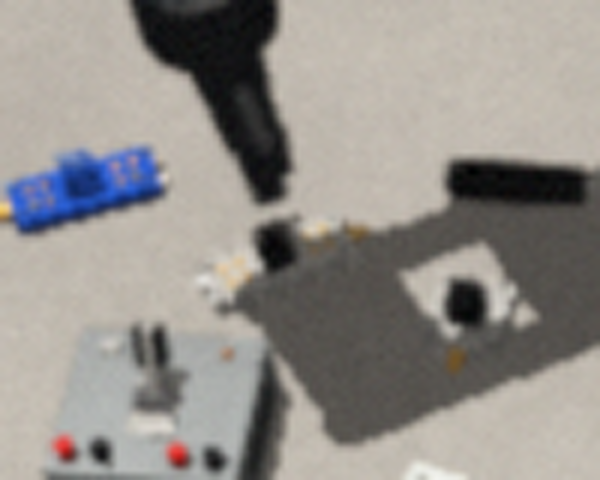

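The gripper stands over the sink of the white long module, crop (275,245). The blue look-alike is well away at (85,185), and the toggle leans to off. I'll grip.

drive_tool([
  [-0.26,0.28,2.6,-0.004],
  [0,0,2.6,0],
  [0,0,2.5,0],
  [0,0,0,0],
  [0,0,0,0],
])

```text
clock: 15.63
eef_pos: [443.4, -373.8, 30.2]
tcp_rot: [-3.142, -0.002, 2.314]
contact_force: [-0.6, -1.0, 0.5]
opening: 0.451
```

drive_tool([
  [0,0,0,0],
  [0,0,0,0],
  [0,0,0,0],
  [0,0,0,0],
  [0,0,0,0],
], jaw=1, force=40)

```text
clock: 16.05
eef_pos: [443.0, -375.0, 31.6]
tcp_rot: [3.141, 0.0, 2.313]
contact_force: [1.3, 1.3, 1.8]
opening: 0.22
```

drive_tool([
  [0,0,-1,0],
  [0,0,-3,0],
  [0,0,-3,0],
  [0,0,-3,0],
  [0,0,0,0],
])

```text
clock: 16.47
eef_pos: [445.3, -377.4, 137.7]
tcp_rot: [3.141, 0.009, 2.313]
contact_force: [1.9, -1.6, -0.0]
opening: 0.221
```

```bash
python3 - <<'E'
from h import *
legs((629.7,115.4,125,-0.075),(629.7,115.4,50,-0.075))
E
```

```text
t 16.5 at [ 445.3 -377.4  137.7] yaw 2.313 F [ 1.9 -1.6 -0. ] op 0.221
turn 2.388 n20 | shift [ 14.69 -50.52   1.27] n14
turn 0.0 n0 | shift [ 0.  -0.   7.5] n2
```

drive_tool([
  [0,0,0,0.12],
  [0,0,0,0.12],
  [0,0,0,0.12],
  [0,0,0,0.12],
  [0,0,0,0.12],
  [0,0,0,0.12],
  [0,0,0,0.12],
  [0,0,0,0.12],
  [0,0,0,0.12],
  [0,0,0,0.12],
])

```text
clock: 17.3
eef_pos: [442.5, -375.0, 131.4]
tcp_rot: [-3.141, -0.0, 1.107]
contact_force: [0.0, 0.7, -0.7]
opening: 0.223
```

drive_tool([
  [0,0,0,0.12],
  [0,0,0,0.12],
  [0,0,0,0.12],
  [0,0,0,0.12],
  [0,0,0,0.12],
  [0,0,0,0.12],
  [0,0,0,0.12],
  [0,0,0,0.12],
  [0,0,0,0.12],
  [0,0,0,0.108],
  [0,0,0,0],
])

```text
clock: 18.22
eef_pos: [442.6, -375.1, 131.4]
tcp_rot: [-3.142, 0.0, -0.08]
contact_force: [0.7, -0.8, -1.6]
opening: 0.224
```

drive_tool([
  [1,-3.5,0,0],
  [1,-3.5,0,0],
  [1,-3.5,0,0],
  [1,-3.5,0,0],
  [1,-3.5,0,0],
  [1,-3.5,0,0],
  [1,-3.5,0,0],
  [1,-3.5,0,0],
  [1,-3.5,0,0],
  [1,-3.5,0,0],
  [1,-3.5,0,0],
  [1,-3.5,0,0],
])

```text
clock: 19.22
eef_pos: [594.2, 36.4, 131.5]
tcp_rot: [3.142, -0.0, -0.071]
contact_force: [0.3, -0.5, -0.6]
opening: 0.226
```

drive_tool([
  [1,-3.5,0.4,0],
  [1,-3.5,0.4,0],
  [0.7,-1.5,0.4,0],
  [0,0,0,0],
  [0,0,0,0],
  [0,0,0,0],
])

```text
clock: 19.72
eef_pos: [626.7, 116.5, 119.1]
tcp_rot: [3.141, 0.001, -0.074]
contact_force: [0.3, -0.3, -1.7]
opening: 0.226
```

```bash
cat >> h.py <<'E'
def held(n,im,d,z0,phi,short=False):
    """fit case outline of held module whose underside is at z0; gives rect of points z0+6..z0+17 near tcp"""
    X=cloud(n,d); s=r.sense(); p=s['eef_pos']
    m=(np.hypot(X[...,0]-p[0],X[...,1]-p[1])<75)&(X[...,2]>z0+7)&(X[...,2]<z0+15)
    if m.sum()<15: print(n,'few');return
    q=X[m]-p; c,t=np.cos(phi),np.sin(phi); a=q[:,0]*c+q[:,1]*t; b=-q[:,0]*t+q[:,1]*c
    print(n,'along',np.percentile(a,[1,99]).round(1),'across',np.percentile(b,[1,99]).round(1),m.sum())
E
python3 - <<'E'
from h import *
legs((629.7,115.4,50,-0.075))
p=r.sense()['eef_pos']
for n in('top','scene'):
    im,d=grab(n); held(n,im,d,p[2]-31.6,-0.075)
    save(im,'h1'+n,4,(150,110,290,220) if n=='top' else (240,170,380,280))
E
```

```text
t 19.7 at [626.7 116.5 119.1] yaw -0.074 F [ 0.3 -0.3 -1.7] op 0.226
turn 0.001 n1 | shift [0.31 0.09 6.91] n2
top few
scene along [-30.3  55.4] across [-15.9  17.8] 126
```

View pics/h1scene.png

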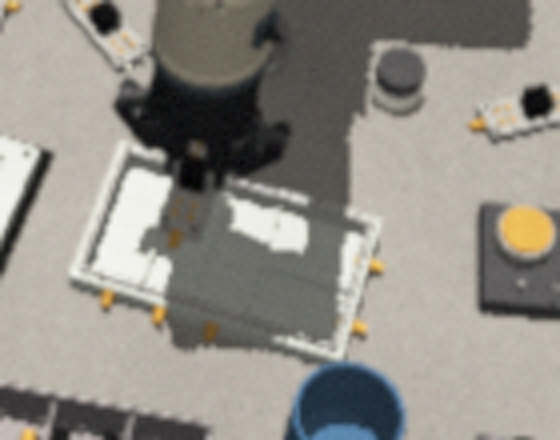

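The held module points its connector at the far wall, crop (175,238), above the middle long bay. Lowering it.

drive_tool([
  [0.4,0.1,2.5,0.001],
  [0,0,2.5,0],
  [0,0,2,0],
  [0,0,0,0],
  [0,0,0,0],
  [0,0,0,0],
])

```text
clock: 20.32
eef_pos: [631.9, 115.5, 50.5]
tcp_rot: [-3.141, -0.001, -0.077]
contact_force: [0.2, 0.4, -1.5]
opening: 0.22
```

```bash
python3 - <<'E'
from h import *
legs((630.5,115.4,36.6,-0.075))
E
```

```text
t 20.3 at [631.9 115.5  50.5] yaw -0.077 F [ 0.2  0.4 -1.5] op 0.22
turn -0.002 n1 | shift [-0.14  0.02  1.39] n1
```

drive_tool([
  [-0.1,0,0.5,0],
  [0,0,0.4,0],
  [0,0,0.3,0],
  [0,0,0,0],
  [0,0,0,0],
])

```text
clock: 20.73
eef_pos: [630.2, 116.2, 37.3]
tcp_rot: [3.142, 0.0, -0.076]
contact_force: [-0.2, -1.0, -0.8]
opening: 0.218
```

drive_tool([
  [0,0,0.2,0],
  [0,0,0,0],
  [0,0,0,0],
])

```text
clock: 20.98
eef_pos: [630.5, 116.3, 36.6]
tcp_rot: [-3.141, -0.0, -0.076]
contact_force: [-3.0, 0.2, 11.3]
opening: 0.221
```

drive_tool([
  [0,0,0,0],
  [0,0,0,0],
  [0,0,0,0],
], jaw=0.6)

```text
clock: 21.23
eef_pos: [630.4, 116.3, 35.4]
tcp_rot: [-3.141, -0.0, -0.076]
contact_force: [-0.4, -0.3, -0.6]
opening: 0.4
```

drive_tool([
  [0,0,-1,0],
  [0,0,-2,0],
  [0,0,-3,0],
  [0,0,-3,0],
  [0,0,0,0],
])

```text
clock: 21.65
eef_pos: [633.8, 116.8, 131.8]
tcp_rot: [-3.139, -0.009, -0.076]
contact_force: [2.0, -0.4, 0.0]
opening: 0.401
```

```bash
cat >> h.py <<'E'
def look():
    P=dict(L1=(436,375),L2=(445,0),L3=(441,-375),S1=(447,-116),S2=(449,-250))
    for n in('top','scene'):
        im,d=grab(n);X=cloud(n,d)
        m=((X[...,2]>6)&(X[...,2]<36)&(X[...,0]<540)&(X[...,0]>380)&(abs(X[...,1])<440)).astype(np.uint8)
        k,l,st,c=cv2.connectedComponentsWithStats(m)
        for i in range(1,k):
            if st[i,4]<100: continue
            Q=X[l==i]; (cx,cy),wh,a=cv2.minAreaRect(Q[:,:2].astype(np.float32)); S=Q[Q[:,2]>20]
            if len(S)<5: continue
            sr=cv2.minAreaRect(S[:,:2].astype(np.float32))
            print(n,'case',round(cx,1),round(cy,1),np.round(wh,1),round(a,1),'sink',np.round(sr[0],1),np.round(sr[1],1),len(S))
E
python3 - <<'E'
from h import *
look()
legs((444.8,0.5,110,-0.705),(444.8,0.5,30,-.705))
E
```

```text
top case 453.0 -249.6 [66.5 46.8] 2.6 sink [ 448.1 -249.7] [20.2 18.7] 39
top case 445.4 -111.5 [46.  65.6] 4.5 sink [ 446.  -115.8] [19.8 19.7] 45
top case 434.8 376.2 [35.1 93.5] 29.4 sink [435.4 375.5] [20.4 20.2] 53
scene case 461.7 -249.4 [74.8 49.4] 6.6 sink [ 450.7 -250.3] [25.  22.9] 40
scene case 448.9 -111.5 [49.6 62.6] 6.9 sink [ 447.5 -113.9] [24.7 25.1] 42
scene case 439.2 -0.8 [107.2  46.5] 47.9 sink [456.2  12.5] [55.5 21.6] 42
scene case 441.1 371.6 [ 37.2 105.7] 29.9 sink [441.5 369.6] [22. 35.] 43
t 21.8 at [631.3 116.4 127.3] yaw -0.076 F [-0.6 -0.3 -0.4] op 0.4
turn 0.629 n6 | shift [-6.7  20.91  1.73] n6
turn 0.0 n0 | shift [ 0. -0.  8.] n3
```

drive_tool([
  [0,0,0,0.12],
  [0,0,0,0.12],
  [0,0,0,0.12],
  [0,0,0,0.12],
  [0,0,0,0.12],
  [0,0,0,0.03],
  [-1.1,3.5,0.2,0],
  [-1.1,3.5,0.2,0],
  [-1.1,3.5,0.2,0],
  [-1.1,3.5,0.2,0],
  [-1.1,3.5,0.2,0],
  [-1.1,3.4,0.2,0],
])

```text
clock: 22.75
eef_pos: [441.6, -0.7, 112.2]
tcp_rot: [3.14, 0.002, -0.706]
contact_force: [1.5, -0.8, -0.2]
opening: 0.402
```

drive_tool([
  [0,0,0,0],
  [0,0,0,0],
  [0,0,0,0],
])

```text
clock: 23.0
eef_pos: [444.7, -0.1, 113.0]
tcp_rot: [-3.141, 0.0, -0.707]
contact_force: [0.3, 0.1, 0.5]
opening: 0.4
```

```bash
python3 - <<'E'
from h import *
legs((445.6,0.2,30,-.705))
look()
E
```

```text
t 23.0 at [ 4.447e+02 -1.000e-01  1.130e+02] yaw -0.707 F [0.3 0.1 0.5] op 0.4
turn -0.002 n1 | shift [ 0.05 -0.08  8.3 ] n3
top case 452.6 -250.2 [66.5 46.3] 4.6 sink [ 448. -250.] [19.3 19.2] 41
top case 430.6 133.8 [57.4 53.3] 85.5 sink [430.6 133.8] [57.4 53.3] 294
top case 438.1 371.5 [ 35.3 100.8] 30.0 sink [434.9 375.4] [19.6 20.9] 58
scene case 458.0 -249.4 [68.9 47.4] 2.6 sink [ 451.7 -251. ] [22.2 22.5] 36
scene case 445.1 -114.0 [57.5 66.6] 9.9 sink [ 449.7 -116.1] [25.8 21.4] 37
scene case 443.9 -3.8 [102.5  36.6] 49.9 sink [446.9   0.7] [23.3 22.1] 40
scene case 431.7 134.7 [59.  60.7] 49.2 sink [433.4 134.2] [58.4 52.6] 173
scene case 438.9 370.4 [ 40.6 103.9] 30.1 sink [438.7 374.2] [19.9 22.7] 38
```

drive_tool([
  [0.05,-0.08,2.8,0],
  [0,0,2.8,0],
  [0,0,2.7,0],
  [0,0,0,0],
  [0,0,0,0],
])

```text
clock: 23.52
eef_pos: [446.8, 0.8, 29.6]
tcp_rot: [-3.141, -0.0, -0.705]
contact_force: [-0.8, 0.8, 0.0]
opening: 0.402
```

drive_tool([
  [0,0,0,0],
  [0,0,0,0],
  [0,0,0,0],
  [0,0,0,0],
  [0,0,0,0],
], jaw=1)

```text
clock: 23.93
eef_pos: [445.3, 0.3, 30.3]
tcp_rot: [3.142, 0.0, -0.706]
contact_force: [-0.3, -0.3, -1.0]
opening: 0.222
```

drive_tool([
  [0,0,-1,0],
  [0,0,-3,0],
  [0,0,-3,0],
  [0,0,-3,0],
  [0,0,0,0],
  [0,0,0,0],
])

```text
clock: 24.43
eef_pos: [446.5, 0.2, 132.4]
tcp_rot: [-3.139, -0.003, -0.706]
contact_force: [-0.2, 0.0, -1.6]
opening: 0.227
```

```bash
python3 - <<'E'
from h import *
legs((627.5,72.8,122,1.496),(627,72.8,50,1.496))
E
```

```text
t 24.4 at [4.465e+02 2.000e-01 1.324e+02] yaw -0.706 F [-0.2  0.  -1.6] op 0.227
turn -2.202 n19 | shift [ 8.59 17.5   1.04] n6
turn 0.0 n0 | shift [-0.   -0.05  7.2 ] n2
```

drive_tool([
  [0,0,0,-0.12],
  [0,0,0,-0.12],
  [0,0,0,-0.12],
  [0,0,0,-0.12],
  [0,0,0,-0.12],
  [0,0,0,-0.12],
  [0,0,0,-0.12],
  [0,0,0,-0.12],
  [0,0,0,-0.12],
  [0,0,0,-0.12],
  [0,0,0,-0.12],
  [0,0,0,-0.12],
])

```text
clock: 25.43
eef_pos: [444.2, 0.3, 129.2]
tcp_rot: [-3.14, 0.002, 0.74]
contact_force: [-0.2, -0.3, -2.1]
opening: 0.22
```

drive_tool([
  [0,0,0,-0.12],
  [0,0,0,-0.12],
  [0,0,0,-0.12],
  [0,0,0,-0.12],
  [0,0,0,-0.12],
  [0,0,0,-0.12],
  [0,0,0,-0.042],
  [0,0,0,0],
])

```text
clock: 26.1
eef_pos: [444.3, 0.3, 129.3]
tcp_rot: [-3.139, 0.0, 1.498]
contact_force: [0.1, -0.5, -0.5]
opening: 0.22
```

drive_tool([
  [1.4,3,0,0],
  [1.4,3,0,0],
  [1.4,3,0,0],
  [1.4,3,0,0],
  [1.4,3,0,0],
  [1.6,2.5,0,0],
  [0,0,0.8,0],
  [0,0,0,0],
  [0,0,0,0],
  [0,0,0,0],
])

```text
clock: 26.93
eef_pos: [624.8, 72.5, 121.6]
tcp_rot: [-3.139, 0.001, 1.495]
contact_force: [-0.3, -0.6, -2.3]
opening: 0.226
```

```bash
python3 - <<'E'
from h import *
legs((627.3,72.8,50,1.496))
p=r.sense()['eef_pos']
for n in('top','scene'):
    im,d=grab(n); held(n,im,d,p[2]-30.3,-0.075)
E
```

```text
t 26.9 at [624.8  72.5 121.6] yaw 1.495 F [-0.3 -0.6 -2.3] op 0.226
turn -0.001 n1 | shift [0.05 0.25 7.16] n2
top few
scene along [-41.6  55.3] across [-15.2  18.4] 132
```

drive_tool([
  [0,0.25,2.5,0],
  [0,0,2.5,0],
  [0,0,2,0],
  [0,0,0.6,0],
  [0,0,0,0],
  [0,0,0,0],
])

```text
clock: 27.53
eef_pos: [629.0, 72.6, 47.0]
tcp_rot: [3.141, -0.0, 1.495]
contact_force: [0.6, 0.8, -0.9]
opening: 0.227
```

```bash
python3 - <<'E'
from h import *
legs((627.3,72.5,35.3,1.496))
E
```

```text
t 27.5 at [629.   72.6  47. ] yaw 1.495 F [ 0.6  0.8 -0.9] op 0.227
turn -0.001 n1 | shift [-0.02 -0.16  1.17] n1
```

drive_tool([
  [0,0,0.4,0],
  [0,0,0.4,0],
  [0,0,0.2,0],
  [0,0,0,0],
  [0,0,0,0],
])

```text
clock: 27.95
eef_pos: [629.1, 72.8, 36.5]
tcp_rot: [3.141, -0.0, 1.496]
contact_force: [0.3, -0.2, -0.9]
opening: 0.22
```

drive_tool([
  [0,0,0.2,0],
  [0,0,0,0],
  [0,0,0,0],
])

```text
clock: 28.2
eef_pos: [629.4, 72.8, 35.1]
tcp_rot: [3.14, -0.0, 1.496]
contact_force: [-1.4, 0.3, 5.5]
opening: 0.23
```

drive_tool([
  [0,0,0,0],
  [0,0,0,0],
  [0,0,0,0],
], jaw=0.6)

```text
clock: 28.45
eef_pos: [628.9, 72.7, 34.3]
tcp_rot: [3.141, -0.0, 1.496]
contact_force: [-0.4, 0.6, 0.3]
opening: 0.399
```

drive_tool([
  [0,0,-1,0],
  [0,0,-2,0],
  [0,0,-3,0],
  [0,0,-3,0],
  [0,0,0,0],
])

```text
clock: 28.87
eef_pos: [632.2, 73.1, 130.8]
tcp_rot: [3.133, -0.002, 1.496]
contact_force: [1.6, -0.1, 0.1]
opening: 0.4
```

```bash
python3 - <<'E'
from h import *
look()
legs((450,-250.3,110,1.66),(450,-250.3,30,1.66))
E
```

```text
top case 452.5 -250.4 [67.1 47.5] 3.3 sink [ 448.4 -250. ] [19.8 20.1] 39
top case 446.2 -119.4 [45.8 50.4] 7.2 sink [ 445.7 -115.7] [19.5 19.8] 48
top case 437.5 372.0 [ 35.1 104.9] 30.7 sink [435.7 375.4] [21. 20.] 57
scene case 454.7 -249.7 [66.  49.7] 7.0 sink [ 460.9 -253.2] [23.3 44.2] 40
scene case 446.2 -111.5 [63. 58.] 89.1 sink [ 448.2 -116.6] [24.6 20.8] 41
scene case 433.6 133.8 [59.  55.7] 31.8 sink [434.4 134.5] [56.8 55.5] 174
scene case 437.3 369.1 [ 44.7 107. ] 29.9 sink [438.  374.5] [24.3 20. ] 42
t 29.0 at [629.8  72.8 126.3] yaw 1.496 F [ 0.2  0.4 -1. ] op 0.402
turn -0.164 n2 | shift [-30.58 -20.79   1.63] n10
turn 0.0 n0 | shift [0. 0. 8.] n3
```

drive_tool([
  [0,0,0,-0.08],
  [0,0,0,-0.084],
  [-3.1,-2.1,0.1,0],
  [-3.1,-2.1,0.1,0],
  [-3.1,-2.1,0.1,0],
  [-3.1,-2.1,0.1,0],
  [-3.1,-2.1,0.1,0],
  [-3.1,-2.1,0.1,0],
  [-3.1,-2.1,0.1,0],
  [-3.1,-2.1,0.1,0],
  [-3,-2,0.4,0],
  [-2.8,-2,0.4,0],
])

```text
clock: 29.97
eef_pos: [447.0, -251.7, 107.4]
tcp_rot: [-3.14, -0.001, 1.66]
contact_force: [-0.7, -0.4, -0.2]
opening: 0.4
```

drive_tool([
  [0,0,0,0],
  [0,0,0,0],
  [0,0,0,0],
])

```text
clock: 30.22
eef_pos: [448.4, -250.2, 107.7]
tcp_rot: [-3.141, -0.001, 1.659]
contact_force: [1.7, 0.1, -0.8]
opening: 0.4
```

```bash
python3 - <<'E'
from h import *
legs((450,-250.3,30,1.66))
E
```

```text
t 30.2 at [ 448.4 -250.2  107.7] yaw 1.659 F [ 1.7  0.1 -0.8] op 0.4
turn -0.001 n1 | shift [-0.03  0.16  7.77] n3
```

drive_tool([
  [0,0.16,2.6,0],
  [0,0,2.6,0],
  [0,0,2.55,0],
  [0,0,0,0],
  [0,0,0,0],
])

```text
clock: 30.63
eef_pos: [451.3, -249.1, 30.0]
tcp_rot: [-3.141, -0.001, 1.662]
contact_force: [0.4, 0.6, -0.3]
opening: 0.402
```

drive_tool([
  [0,0,0,0],
  [0,0,0,0],
  [0,0,0,0],
  [0,0,0,0],
  [0,0,0,0],
], jaw=1)

```text
clock: 31.05
eef_pos: [450.4, -250.2, 30.9]
tcp_rot: [-3.142, 0.0, 1.66]
contact_force: [-0.3, 0.1, -1.4]
opening: 0.223
```

drive_tool([
  [0,0,-1,0],
  [0,0,-3,0],
  [0,0,-3,0],
  [0,0,-3,0],
  [0,0,0,0],
  [0,0,0,0],
])

```text
clock: 31.55
eef_pos: [451.5, -251.1, 133.1]
tcp_rot: [3.138, 0.002, 1.66]
contact_force: [0.8, -0.1, -1.2]
opening: 0.223
```

```bash
python3 - <<'E'
from h import *
legs((671.2,209,122,3.066),(671.2,209,50,3.066))
E
```

```text
t 31.6 at [ 451.5 -251.1  133.1] yaw 1.66 F [ 0.8 -0.1 -1.2] op 0.223
turn -1.406 n12 | shift [-18.44  47.54   1.11] n14
turn 0.0 n0 | shift [0.  0.  7.2] n2
```

drive_tool([
  [0,0,0,-0.12],
  [0,0,0,-0.12],
  [0,0,0,-0.12],
  [0,0,0,-0.12],
  [0,0,0,-0.12],
  [0,0,0,-0.12],
  [0,0,0,-0.12],
  [0,0,0,-0.12],
  [0,0,0,-0.12],
  [0,0,0,-0.12],
  [0,0,0,-0.12],
  [0,0,0,-0.086],
])

```text
clock: 32.55
eef_pos: [449.4, -249.9, 129.6]
tcp_rot: [3.141, -0.002, 3.072]
contact_force: [0.0, 0.6, -0.6]
opening: 0.222
```

drive_tool([
  [-1.3,3.4,0,0],
  [-1.3,3.4,0,0],
  [-1.3,3.4,0,0],
  [-1.3,3.4,0,0],
  [-1.3,3.4,0,0],
  [-1.3,3.4,0,0],
  [-1.3,3.4,0,0],
  [-1.3,3.4,0,0],
  [-1.3,3.4,0,0],
  [-1.3,3.4,0,0],
  [-1.3,3.4,0,0],
  [-1.3,3.4,0,0],
])

```text
clock: 33.55
eef_pos: [636.3, 146.2, 129.2]
tcp_rot: [-3.141, -0.002, 3.066]
contact_force: [1.1, -1.3, -0.4]
opening: 0.224
```

drive_tool([
  [-1.4,3.4,0,0],
  [-1.4,3.3,0,0],
  [0,0,0.8,0],
  [0,0,0,0],
  [0,0,0,0],
  [0,0,0,0],
])

```text
clock: 34.05
eef_pos: [668.7, 208.0, 121.8]
tcp_rot: [-3.14, -0.002, 3.065]
contact_force: [0.9, 0.1, -0.7]
opening: 0.226
```

```bash
python3 - <<'E'
from h import *
legs((671.2,209,50,3.066))
p=r.sense()['eef_pos']
for n in('top','scene'):
    im,d=grab(n); held(n,im,d,p[2]-30.9,1.496)
save(im,'h2',4,(240,170,380,280))
E
```

```text
t 34.0 at [668.7 208.  121.8] yaw 3.065 F [ 0.9  0.1 -0.7] op 0.226
turn -0.001 n1 | shift [-0.24  0.11  7.18] n2
top few
scene along [-25.1  35.6] across [-27.5  19. ] 123
```

View pics/h2.png

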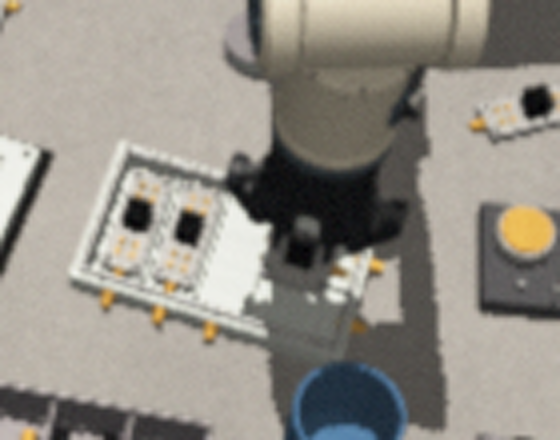

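Longs sit in two bays, sinks at crop (138,215) and (187,228). The held short is over the far short bay at (300,260). Lowering.

drive_tool([
  [-0.15,0.1,2.5,0],
  [0,0,2.5,0],
  [0,0,2,0],
  [0,0,0,0],
  [0,0,0,0],
])

```text
clock: 34.57
eef_pos: [670.6, 209.2, 52.3]
tcp_rot: [-3.141, -0.002, 3.065]
contact_force: [0.1, -0.2, -1.6]
opening: 0.226
```

```bash
python3 - <<'E'
from h import *
legs((670.2,209,35.9,3.066))
p=r.sense()['eef_pos']
im,d=grab('scene'); held('scene',im,d,p[2]-30.9,1.496)
E
```

```text
t 34.6 at [670.6 209.2  52.3] yaw 3.065 F [ 0.1 -0.2 -1.6] op 0.226
turn -0.001 n1 | shift [ 0.04 -0.02  1.64] n1
scene along [-63.2  45.3] across [-32.5  19.9] 147
```

drive_tool([
  [0.05,0,0.4,0],
  [0,0,0.4,0],
  [0,0,0.3,0],
  [0,0,0,0],
  [0,0,0,0],
])

```text
clock: 35.03
eef_pos: [671.4, 210.3, 42.0]
tcp_rot: [3.141, 0.001, 3.066]
contact_force: [-0.3, 0.4, -1.9]
opening: 0.225
```

drive_tool([
  [0,0,0.3,0],
  [0,0,0.2,0],
  [0,0,0,0],
  [0,0,0,0],
])

```text
clock: 35.37
eef_pos: [671.0, 210.2, 36.6]
tcp_rot: [-3.142, 0.0, 3.066]
contact_force: [-0.0, -0.0, -1.0]
opening: 0.219
```

drive_tool([
  [0,0,0.1,0],
  [0,0,0,0],
  [0,0,0,0],
])

```text
clock: 35.62
eef_pos: [671.0, 210.3, 35.8]
tcp_rot: [3.142, 0.0, 3.066]
contact_force: [0.0, -0.5, -0.7]
opening: 0.224
```

drive_tool([
  [0,0,0,0],
  [0,0,0,0],
  [0,0,0,0],
], jaw=0.65)

```text
clock: 35.87
eef_pos: [671.0, 210.3, 35.9]
tcp_rot: [3.141, 0.0, 3.066]
contact_force: [-0.2, 0.1, 0.3]
opening: 0.354
```

drive_tool([
  [0,0,-1,0],
  [0,0,-2,0],
  [0,0,-3,0],
  [0,0,-3,0],
  [0,0,0,0],
])

```text
clock: 36.28
eef_pos: [674.4, 211.3, 133.2]
tcp_rot: [3.138, 0.009, 3.066]
contact_force: [1.4, -0.6, 0.8]
opening: 0.351
```

```bash
python3 - <<'E'
from h import *
look()
legs((448,-116,110,3.226),(448,-116,30,3.226))
E
```

```text
top case 445.5 -112.1 [45.6 66.7] 5.1 sink [ 445.9 -115.7] [19.8 20. ] 48
scene case 450.5 -111.7 [51.7 63.8] 1.0 sink [ 448.6 -116.1] [24.6 20.1] 38
scene case 442.6 123.9 [64.5 30.8] 31.9 sink [438.4 119. ] [56.2 26.2] 74
scene case 439.2 373.3 [ 41.2 110.6] 29.0 sink [437. 377.] [22.6 26.4] 45
t 36.4 at [672.  210.6 128.4] yaw 3.066 F [-0.8 -0.4 -0.4] op 0.352
turn -0.16 n2 | shift [ 25.08 -30.65   1.84] n11
turn 0.0 n0 | shift [-0.  0.  8.] n3
```

drive_tool([
  [0,0,0,-0.08],
  [2.3,-2.8,0,-0.08],
  [2.3,-2.8,0.1,0],
  [2.3,-2.8,0.1,0],
  [2.3,-2.8,0.1,0],
  [2.3,-2.8,0.1,0],
  [2.3,-2.8,0.1,0],
  [2.3,-2.8,0.1,0],
  [2.3,-2.8,0.1,0],
  [2.3,-2.8,0.1,0],
  [2.2,-2.7,0.4,0],
  [2.2,-2.7,0.4,0],
], jaw=0.55)

```text
clock: 37.38
eef_pos: [442.4, -115.0, 109.2]
tcp_rot: [3.141, -0.001, -3.057]
contact_force: [0.1, -0.3, 0.3]
opening: 0.456
```

drive_tool([
  [0,0,0,0],
  [0,0,0,0],
  [0,0,0,0],
])

```text
clock: 37.63
eef_pos: [444.3, -114.0, 109.6]
tcp_rot: [3.141, -0.0, -3.058]
contact_force: [0.4, 0.7, 0.5]
opening: 0.453
```

```bash
python3 - <<'E'
from h import *
legs((447.5,-116,30,3.226-2*np.pi))
E
```

```text
t 37.6 at [ 444.3 -114.   109.6] yaw -3.058 F [0.4 0.7 0.5] op 0.453
turn -0.001 n1 | shift [-0.31 -0.23  7.96] n3
```

drive_tool([
  [-0.3,-0.2,2.7,0],
  [0,0,2.7,0],
  [0,0,2.55,0],
  [0,0,0,0],
  [0,0,0,0],
])

```text
clock: 38.05
eef_pos: [448.2, -114.6, 29.4]
tcp_rot: [3.141, -0.001, -3.056]
contact_force: [-0.3, -0.6, -0.1]
opening: 0.45
```

drive_tool([
  [0,0,0,0],
  [0,0,0,0],
  [0,0,0,0],
  [0,0,0,0],
  [0,0,0,0],
], jaw=1)

```text
clock: 38.47
eef_pos: [447.4, -115.6, 30.4]
tcp_rot: [-3.142, 0.0, -3.057]
contact_force: [-0.4, 0.4, -1.7]
opening: 0.223
```

drive_tool([
  [0,0,-1,0],
  [0,0,-3,0],
  [0,0,-3,0],
  [0,0,-3,0],
  [0,0,0,0],
  [0,0,0,0],
])

```text
clock: 38.97
eef_pos: [448.5, -116.2, 132.4]
tcp_rot: [-3.14, 0.004, -3.058]
contact_force: [-0.5, -1.4, -1.3]
opening: 0.227
```

```bash
python3 - <<'E'
from h import *
legs((614.7,213.5,122,3.066-2*np.pi),(614.7,213.5,50,3.066-2*np.pi))
E
```

```text
t 39.0 at [ 448.5 -116.2  132.4] yaw -3.058 F [-0.5 -1.4 -1.3] op 0.227
turn 0.16 n2 | shift [-14.08  34.13   1.04] n10
turn 0.0 n0 | shift [0.  0.  7.2] n2
```

Place height: 35.4.

drive_tool([
  [0,0,0,0.08],
  [0,0,0,0.08],
  [-1.4,3.4,0,0],
  [-1.4,3.4,0,0],
  [-1.4,3.4,0,0],
  [-1.4,3.4,0,0],
  [-1.4,3.4,0,0],
  [-1.4,3.4,0,0],
  [-1.4,3.4,0,0],
  [-1.4,3.4,0,0],
  [-1.5,3.4,0,0],
  [-1.5,3.5,0,0],
])

```text
clock: 39.97
eef_pos: [614.2, 214.8, 128.6]
tcp_rot: [-3.14, -0.002, 3.066]
contact_force: [0.9, -0.6, -1.6]
opening: 0.224
```

drive_tool([
  [0,0,1,0],
  [0,0,0,0],
  [0,0,0,0],
  [0,0,0,0],
])

```text
clock: 40.3
eef_pos: [613.6, 212.2, 119.4]
tcp_rot: [-3.14, -0.002, 3.065]
contact_force: [-0.3, -0.0, -0.1]
opening: 0.221
```

```bash
python3 - <<'E'
from h import *
legs((614.9,213.5,50,3.066))
p=r.sense()['eef_pos']
im,d=grab('scene'); held('scene',im,d,p[2]-30.4,1.496)
E
```

```text
t 40.3 at [613.6 212.2 119.4] yaw 3.065 F [-0.3 -0.  -0.1] op 0.221
turn -0.001 n1 | shift [-0.12  0.14  6.94] n2
scene along [-24.8  35.7] across [-24.4  22. ] 120
```

drive_tool([
  [-0.1,0.1,2.5,0],
  [0,0,2.5,0],
  [0,0,2,0],
  [0,0,0,0],
  [0,0,0.5,0],
  [0,0,0.3,0],
  [0,0,0,0],
  [0,0,0,0],
])

```text
clock: 41.02
eef_pos: [616.5, 214.4, 43.4]
tcp_rot: [3.141, 0.001, 3.066]
contact_force: [-0.0, -0.4, -0.6]
opening: 0.221
```

drive_tool([
  [0,0,0.3,0],
  [0,0,0.2,0],
  [0,0,0,0],
  [0,0,0,0],
])

```text
clock: 41.35
eef_pos: [615.8, 214.4, 37.3]
tcp_rot: [-3.142, -0.0, 3.066]
contact_force: [0.5, -0.1, -0.1]
opening: 0.22
```

drive_tool([
  [0,0,0.2,0],
  [0,0,0,0],
  [0,0,0,0],
])

```text
clock: 41.6
eef_pos: [616.1, 214.5, 35.4]
tcp_rot: [3.141, 0.0, 3.066]
contact_force: [1.4, -0.3, 1.0]
opening: 0.219
```

drive_tool([
  [0,0,0,0],
  [0,0,0,0],
  [0,0,0,0],
], jaw=0.65)

```text
clock: 41.85
eef_pos: [615.7, 214.3, 35.2]
tcp_rot: [-3.141, -0.0, 3.066]
contact_force: [0.3, -0.7, 0.2]
opening: 0.35
```

drive_tool([
  [0,0,-1,0],
  [0,0,-2,0],
  [0,0,-3,0],
  [0,0,-3,0],
  [0,0,0,0],
])

```text
clock: 42.27
eef_pos: [619.1, 215.5, 132.0]
tcp_rot: [3.138, 0.008, 3.066]
contact_force: [1.8, -0.3, -0.1]
opening: 0.351
```

```bash
python3 - <<'E'
from h import *
look()
legs((437,375,110,3.66),(437,375,30,3.66))
E
```

```text
top case 434.9 119.2 [54.4 25.1] 16.6 sink [434.9 119.2] [54.4 25.1] 129
scene case 433.2 133.9 [55.3 57. ] 58.9 sink [435.2 133. ] [56.  55.5] 174
scene case 443.1 370.6 [ 40.  106.8] 29.6 sink [433.8 381.7] [20.2 38.4] 41
t 42.4 at [616.8 214.7 127.4] yaw 3.066 F [-0.6 -1.1  0.1] op 0.349
turn -0.594 n5 | shift [ 7.68 22.83  1.74] n7
turn 0.0 n0 | shift [-0.  0.  8.] n3
```

drive_tool([
  [0,0,0,-0.12],
  [0,0,0,-0.12],
  [0,0,0,-0.12],
  [0,0,0,-0.12],
  [0,0,0,-0.114],
  [1.1,3.3,0.2,0],
  [1.1,3.3,0.2,0],
  [1.1,3.3,0.2,0],
  [1.1,3.3,0.2,0],
  [1.1,3.3,0.2,0],
  [1.1,3.2,0.3,0],
  [1.1,3.1,0.3,0],
], jaw=0.55)

```text
clock: 43.37
eef_pos: [433.9, 374.6, 108.2]
tcp_rot: [-3.141, -0.002, -2.623]
contact_force: [0.7, 0.6, -0.4]
opening: 0.45
```

drive_tool([
  [0,0,0,0],
  [0,0,0,0],
  [0,0,0,0],
])

```text
clock: 43.62
eef_pos: [435.8, 373.9, 108.7]
tcp_rot: [-3.141, -0.001, -2.622]
contact_force: [1.1, -0.3, 0.2]
opening: 0.451
```

```bash
python3 - <<'E'
from h import *
legs((437,375,30,3.66-2*np.pi))
look()
E
```

```text
t 43.6 at [435.8 373.9 108.7] yaw -2.622 F [ 1.1 -0.3  0.2] op 0.451
turn 0.001 n1 | shift [-0.16  0.03  7.87] n3
top case 430.7 134.2 [56.4 56. ] 52.4 sink [430.6 133.9] [57.2 53.4] 294
top case 437.1 371.8 [ 34.8 105.1] 30.6 sink [434.9 375.2] [18.9 20.6] 49
scene case 434.2 134.1 [59.8 54.3] 20.4 sink [434.2 134.5] [59.7 52.4] 174
scene case 441.0 371.5 [ 37.6 104.8] 31.7 sink [448.2 366.1] [21.3 48.5] 44
```

drive_tool([
  [-0.15,0,2.7,0],
  [0,0,2.6,0],
  [0,0,2.5,0],
  [0,0,0,0],
  [0,0,0,0],
])

```text
clock: 44.13
eef_pos: [438.1, 374.0, 30.3]
tcp_rot: [-3.141, -0.001, -2.625]
contact_force: [-0.5, -0.6, -0.1]
opening: 0.448
```

drive_tool([
  [0,0,0,0],
  [0,0,0,0],
  [0,0,0,0],
  [0,0,0,0],
  [0,0,0,0],
], jaw=1)

```text
clock: 44.55
eef_pos: [437.5, 374.9, 31.5]
tcp_rot: [-3.141, 0.0, -2.623]
contact_force: [0.5, -1.1, 0.4]
opening: 0.222
```

drive_tool([
  [0,0,-1,0],
  [0,0,-3,0],
  [0,0,-3,0],
  [0,0,-3,0],
  [0,0,0,0],
  [0,0,0,0],
])

```text
clock: 45.05
eef_pos: [438.3, 376.0, 133.7]
tcp_rot: [3.141, 0.004, -2.623]
contact_force: [-0.3, -0.7, -1.3]
opening: 0.222
```

```bash
python3 - <<'E'
from h import *
legs((634,159,122,4.638-2*np.pi),(634,159,50,4.638-2*np.pi)); print(r.sense()['qpos'].round(2))
E
```

```text
t 45.0 at [438.3 376.  133.7] yaw -2.623 F [-0.3 -0.7 -1.3] op 0.222
turn -0.978 n9 | shift [ 20.18 -21.13   1.17] n8
turn 0.0 n0 | shift [-0.   0.   7.2] n2
[ 0.71  0.41  1.84  0.    0.89 -1.38]
```

drive_tool([
  [0,0,0,-0.12],
  [0,0,0,-0.12],
  [0,0,0,-0.12],
  [0,0,0,-0.12],
  [0,0,0,-0.12],
  [0,0,0,-0.12],
  [0,0,0,-0.12],
  [0,0,0,-0.12],
  [0,0,0,-0.018],
  [0,0,0,0],
])

```text
clock: 45.88
eef_pos: [436.6, 374.6, 130.3]
tcp_rot: [3.14, -0.001, -1.647]
contact_force: [0.1, -0.2, -1.4]
opening: 0.226
```

drive_tool([
  [2.5,-2.6,0,0],
  [2.5,-2.6,0,0],
  [2.5,-2.6,0,0],
  [2.5,-2.6,0,0],
  [2.5,-2.6,0,0],
  [2.5,-2.6,0,0],
  [2.5,-2.7,0,0],
  [2.5,-2.8,0,0],
  [0,0,1,0],
  [0,0,0,0],
  [0,0,0,0],
  [0,0,0,0],
])

```text
clock: 46.88
eef_pos: [631.7, 160.6, 120.9]
tcp_rot: [3.14, -0.0, -1.646]
contact_force: [0.0, 0.2, -0.6]
opening: 0.222
```

```bash
python3 - <<'E'
from h import *
legs((634,159,50,4.638-2*np.pi))
p=r.sense()['eef_pos']
im,d=grab('scene'); held('scene',im,d,p[2]-31.5,-0.075); save(im,'h3',4,(240,170,380,280))
E
```

```text
t 46.9 at [631.7 160.6 120.9] yaw -1.646 F [ 0.   0.2 -0.6] op 0.222
turn -0.001 n1 | shift [ 0.14 -0.24  7.09] n2
scene along [-33.  57.] across [-16.  17.] 119
```

View pics/h3.png

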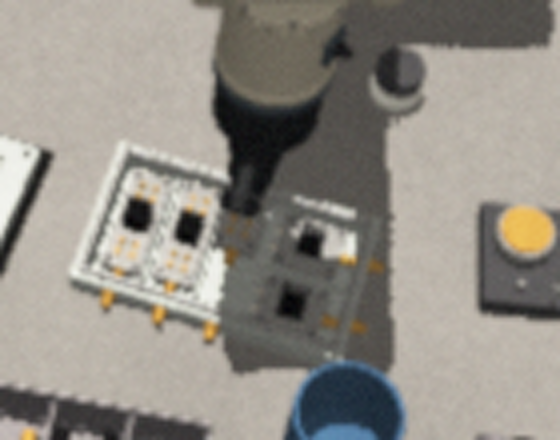

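Four modules are in, with the short sinks at crop (310,240) and (290,303) and their connectors toward the jacks. The last long is held over the third long bay at (235,225). Lowering.

drive_tool([
  [0.14,-0.15,2.5,0],
  [0,0,2.5,0],
  [0,0,2,0],
  [0,0,0,0],
  [0,0,0.4,0],
  [0,0,0.3,0],
  [0,0,0,0],
  [0,0,0,0],
])

```text
clock: 47.6
eef_pos: [634.8, 158.7, 45.5]
tcp_rot: [-3.14, 0.0, -1.645]
contact_force: [-0.7, 0.3, -1.0]
opening: 0.222
```

drive_tool([
  [0,0,0.3,0],
  [0,0,0.2,0],
  [0,0,0,0],
  [0,0,0,0],
])

```text
clock: 47.93
eef_pos: [634.2, 158.3, 39.2]
tcp_rot: [3.141, -0.0, -1.645]
contact_force: [0.3, -0.5, -1.5]
opening: 0.223
```

drive_tool([
  [0,0,0.2,0],
  [0,0,0.1,0],
  [0,0,0,0],
  [0,0,0,0],
])

```text
clock: 48.27
eef_pos: [634.3, 158.4, 36.6]
tcp_rot: [-3.141, 0.0, -1.645]
contact_force: [-1.2, -0.3, 3.1]
opening: 0.228
```

drive_tool([
  [0,0,0,0],
  [0,0,0,0],
  [0,0,0,0],
], jaw=0.65)

```text
clock: 48.52
eef_pos: [634.2, 158.4, 36.2]
tcp_rot: [-3.142, 0.0, -1.645]
contact_force: [-0.4, 0.2, 0.4]
opening: 0.353
```

drive_tool([
  [0,0,-1,0],
  [0,0,-2,0],
  [0,0,-3,0],
  [0,0,-3,0],
  [0,0,0,0],
])

```text
clock: 48.93
eef_pos: [637.7, 159.2, 133.0]
tcp_rot: [-3.133, 0.003, -1.645]
contact_force: [0.8, 0.5, 0.1]
opening: 0.35
```

```bash
python3 - <<'E'
from h import *
legs((641.6,-138.5,110,1.464-np.pi))
E
```

```text
t 48.9 at [637.7 159.2 133. ] yaw -1.645 F [0.8 0.5 0.1] op 0.35
turn 0.032 n1 | shift [29.56 -3.56  2.3 ] n8
```

drive_tool([
  [0,0,0,0.12],
  [0,0,0,0.12],
  [0,0,0,0.12],
  [0,0,0,0.12],
  [0,0,0,0.12],
  [0,0,0,0.12],
  [0,0,0,0.12],
  [0,0,0,0.12],
  [0,0,0,0.12],
  [0,0,0,0.12],
  [0,0,0,0.12],
  [0,0,0,0.12],
])

```text
clock: 49.93
eef_pos: [634.2, 158.4, 126.7]
tcp_rot: [3.142, 0.0, -3.091]
contact_force: [0.4, 0.3, -0.0]
opening: 0.352
```

drive_tool([
  [0,0,0,0.12],
  [0,0,0,0.12],
  [0,0,0,0.12],
  [0,0,0,0.12],
  [0,0,0,0.12],
  [0,0,0,0.12],
  [0,0,0,0.12],
  [0,0,0,0.12],
  [0,0,0,0.12],
  [0,0,0,0.12],
  [0,0,0,0.12],
  [0,0,0,0.12],
])

```text
clock: 50.93
eef_pos: [634.2, 158.4, 126.7]
tcp_rot: [3.141, 0.0, 1.752]
contact_force: [0.0, 1.2, -0.6]
opening: 0.353
```

drive_tool([
  [0,0,0,0.12],
  [0,0,0,0.12],
  [0,0,0,0.05],
  [-3.7,0.4,0,0],
  [-3.7,0.4,0,0],
  [-3.7,0.4,0,0],
  [-3.7,0.4,0,0],
  [-3.7,0.4,0,0],
  [-3.7,0.4,0,0],
  [-3.7,0.4,0,0],
  [-3.7,0.4,0,0],
  [0,0,0,0],
], jaw=0.5)

```text
clock: 51.93
eef_pos: [635.7, -145.4, 126.9]
tcp_rot: [3.14, 0.002, 1.464]
contact_force: [-0.0, 0.6, 0.2]
opening: 0.499
```

```bash
python3 - <<'E'
from h import *
legs((641.6,-138.5,53,1.464))
for n in('top','scene'):
    im,d=grab(n); X=cloud(n,d)
    b=((X[...,2]>31)&(X[...,2]<40)&(abs(X[...,0]-638)<55)&(abs(X[...,1]-150)<100)).astype(np.uint8)
    k,l,st,c=cv2.connectedComponentsWithStats(b)
    R=np.array([[.9972,.0749],[-.0749,.9972]])
    for i in range(1,k):
        if st[i,4]>8: Q=X[l==i]; print(n,'sink box xy',(R@(np.array(cv2.minAreaRect(Q[:,:2].astype(np.float32))[0])-[638.3,150.2])).round(1),'z',Q[:,2].mean().round(1),np.percentile(Q[:,2],90).round(1),st[i,4])
    a=im[120:250,140:290] if n=='top' else im[170:290,220:380]
    save(a,'full_'+n,4)
    m=(X[...,2]>40)&(X[...,2]<60)&(abs(X[...,0]-642)<40)&(abs(X[...,1]+138)<60); Q=X[m]
    if m.sum()>20: print(n,'handle',cv2.minAreaRect(Q[:,:2].astype(np.float32)))
    m=(abs(X[...,0]-642)<100)&(abs(X[...,1]+138)<140)&(X[...,2]>18)&(X[...,2]<31); print(n,'cover',cv2.minAreaRect(X[m][:,:2].astype(np.float32)),m.sum())
t=cv2.imread('pics/full_top.png'); 
E
```

```text
t 51.9 at [ 635.7 -145.4  126.9] yaw 1.464 F [-0.   0.6  0.2] op 0.499
turn 0.0 n1 | shift [0.75 0.52 7.39] n2
top sink box xy [37.2 57.7] z 35.5 38.3 34
top sink box xy [-5.1 10.3] z 36.0 38.8 40
top sink box xy [-13.6 -31.6] z 35.9 38.9 39
top sink box xy [-24.7 -73. ] z 35.7 38.8 42
top sink box xy [-19.7  67.8] z 35.5 38.6 40
top handle ((642.8771362304688, -101.06412506103516), (18.076377868652344, 12.269453048706055), 88.17047882080078)
top cover ((644.8941040039062, -76.73725128173828), (102.16985321044922, 129.55760192871094), 84.7791976928711) 1144
scene sink box xy [-21.3 -73.1] z 35.4 38.5 35
scene sink box xy [ -8.9 -32.5] z 36.6 39.4 36
scene sink box xy [-2.2  8.5] z 35.4 38.8 38
scene sink box xy [-9.1 65.8] z 36.3 38.5 10
scene sink box xy [37.8 57.6] z 36.2 37.8 13
scene handle ((643.396484375, -136.87338256835938), (89.06098175048828, 14.636909484863281), 85.1467514038086)
scene cover ((642.8604125976562, -137.59336853027344), (226.25494384765625, 134.91693115234375), 83.9655990600586) 2059
```

View pics/full_top.png

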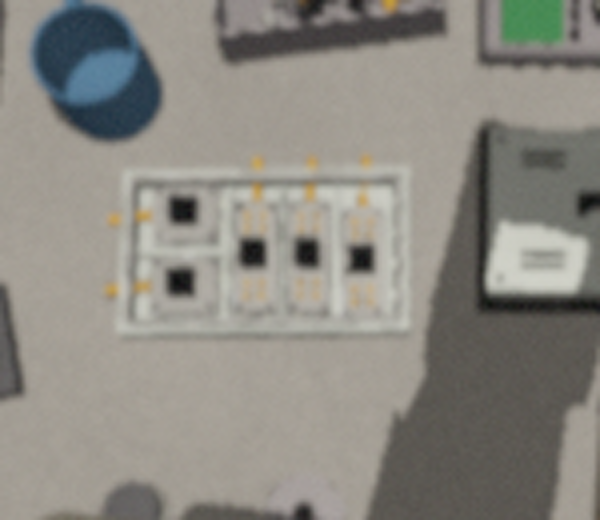

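```bash
python3 - <<'E'
from h import *
R=np.array([[.9972,-.0749],[.0749,.9972]])
for n in('top','scene'):
    im,d=load(n); X=cloud(n,d); B=(X[...,:2]-[638.3,150.2])@R.T
    for nm,(cx,cy,hx,hy) in dict(L1=(-5,8,40,14),L3=(-5,-34.5,40,14),L2=(-10,-77,38,14),S2=(29,60,20,20),S1=(-28,60,20,20)).items():
        m=(abs(B[...,0]-cx)<hx)&(abs(B[...,1]-cy)<hy)&(X[...,2]>8)&(X[...,2]<26)&(np.maximum(abs(B[...,0]-cx),abs(B[...,1]-cy))>15)
        A=np.c_[B[m]-[cx,cy],np.ones(m.sum())]; co=np.linalg.lstsq(A,X[m][:,2],rcond=None)[0]; print(n,nm,m.sum(),'slope',co[:2].round(3),'z',co[2].round(1))
E
```

```text
top L1 137 slope [0.004 0.008] z 17.8
top L3 142 slope [-0.003 -0.009] z 17.3
top L2 127 slope [0.007 0.004] z 17.6
top S2 77 slope [ 0.017 -0.011] z 17.4
top S1 55 slope [0.007 0.01 ] z 17.1
scene L1 106 slope [-0.012 -0.02 ] z 17.0
scene L3 108 slope [-0.005 -0.008] z 17.5
scene L2 92 slope [ 0.005 -0.101] z 17.8
scene S2 63 slope [-0.    -0.036] z 17.8
scene S1 54 slope [-0.013 -0.002] z 17.3
```

All five lie flat with case tops at 17 mm. Each connector points at its jack; the right-hand long sits a few mm further back in its bay. Now the cover.

drive_tool([
  [0.7,0.4,2.5,0],
  [0,0,2.5,0],
  [0,0,2,0],
  [0,0,0,0],
  [0,0,0,0],
])

```text
clock: 52.45
eef_pos: [639.6, -131.3, 55.7]
tcp_rot: [-3.139, -0.0, 1.469]
contact_force: [-0.2, -0.2, 0.4]
opening: 0.499
```

```bash
python3 - <<'E'
from h import *
legs((641.6,-138.5,50.4,1.464))
E
```

```text
t 52.5 at [ 639.6 -131.3   55.7] yaw 1.469 F [-0.2 -0.2  0.4] op 0.499
turn 0.005 n1 | shift [-0.7   0.27  0.53] n1
```

drive_tool([
  [-0.7,0.25,0,0.005],
  [0,0,0.5,0],
  [0,0,0,0],
  [0,0,0,0],
])

```text
clock: 52.78
eef_pos: [642.4, -140.2, 52.0]
tcp_rot: [3.141, 0.0, 1.462]
contact_force: [0.1, 0.1, 0.3]
opening: 0.497
```

drive_tool([
  [0,0,0,0],
  [0,0,0,0],
  [0,0,0,0],
  [0,0,0,0],
  [0,0,0,0],
  [0,0,0,0],
], jaw=1, force=60)

```text
clock: 53.28
eef_pos: [642.2, -140.1, 51.8]
tcp_rot: [3.141, 0.0, 1.463]
contact_force: [-1.5, -0.1, 6.4]
opening: 0.125
```

drive_tool([
  [0,0,-1,0],
  [0,0,-2,0],
  [0,0,-3,0],
  [0,0,-3,0],
  [0,0,-3,0],
  [0,0,0,0],
  [0,0,0,0],
  [0,0,0,0],
])

```text
clock: 53.95
eef_pos: [641.1, -139.8, 170.3]
tcp_rot: [-3.14, -0.0, 1.463]
contact_force: [0.3, 0.1, -5.5]
opening: 0.127
```

```bash
python3 - <<'E'
from h import *
legs((639.2,149,160,1.49))
E
```

```text
t 54.0 at [ 641.1 -139.8  170.3] yaw 1.463 F [ 0.3  0.1 -5.5] op 0.127
turn -0.027 n1 | shift [28.77 -2.52  1.03] n8
```

drive_tool([
  [0,0,0,-0.026],
  [3.5,-0.3,0,0],
  [3.5,-0.3,0,0],
  [3.5,-0.3,0,0],
  [3.5,-0.3,0,0],
  [3.5,-0.3,0,0],
  [3.5,-0.3,0,0],
  [3.5,-0.3,0,0],
  [3.5,-0.3,0,0],
  [0,0,0,0],
  [0,0,0,0],
  [0,0,0,0],
])

```text
clock: 54.95
eef_pos: [639.9, 140.7, 169.4]
tcp_rot: [-3.138, 0.001, 1.49]
contact_force: [-0.4, -0.4, -4.1]
opening: 0.124
```

```bash
python3 - <<'E'
from h import *
legs((639.1,147.1,90,1.489))
E
```

```text
t 55.0 at [639.9 140.7 169.4] yaw 1.49 F [-0.4 -0.4 -4.1] op 0.124
turn 0.001 n1 | shift [ 0.63 -0.13  7.94] n3
```

drive_tool([
  [0.6,-0.1,2,0],
  [0,0,2,0],
  [0,0,2,0],
  [0,0,1.2,0],
  [0,0,0,0],
  [0,0,0,0],
  [0,0,0,0],
])

```text
clock: 55.53
eef_pos: [641.3, 146.6, 100.1]
tcp_rot: [3.141, -0.0, 1.488]
contact_force: [0.1, -0.8, -5.1]
opening: 0.125
```

```bash
python3 - <<'E'
from h import *
legs((639.1,147.1,71.8,1.489))
for n in('top','scene'):
    im,d=grab(n); X=cloud(n,d); near=(abs(X[...,0]-638)<110)&(abs(X[...,1]-150)<145)
    f=im.astype(int); sat=np.clip(f[...,0]-f[...,2]-25,0,None)*near
    k,l,st,c=cv2.connectedComponentsWithStats((sat>0).astype(np.uint8))
    m=near&(X[...,2]>56)&(X[...,2]<72); print(n,'cover top',cv2.minAreaRect(X[m][:,:2].astype(np.float32)),m.sum())
save(im,'seat',4,(240,180,380,280))
E
```

```text
t 55.5 at [641.3 146.6 100.1] yaw 1.488 F [ 0.1 -0.8 -5.1] op 0.125
turn -0.001 n1 | shift [ 0.03 -0.23  2.83] n1
top cover top ((633.9071655273438, 53.22840118408203), (136.0423583984375, 50.514808654785156), 11.108016967773438) 108
scene cover top ((657.2869873046875, 161.67726135253906), (251.2691192626953, 162.79898071289062), 84.76583099365234) 657
```

View pics/seat.png

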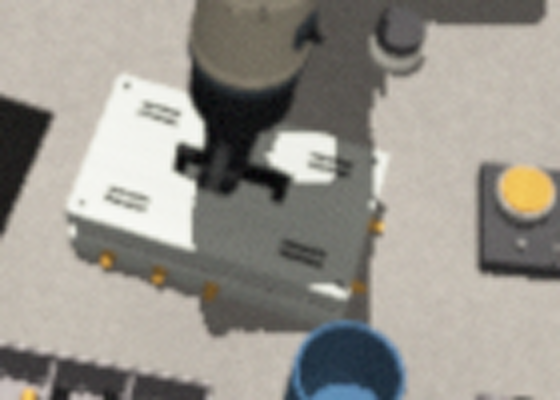

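The cover is held level and square just above the box, crop (220,200), with all the jacks visible along the edges. Lowering in small steps.

drive_tool([
  [0,-0.2,0.7,0],
  [0,0,0.7,0],
  [0,0,0.5,0],
  [0,0,0,0],
  [0,0,0,0],
  [0,0,0,0],
])

```text
clock: 56.13
eef_pos: [638.6, 147.3, 80.2]
tcp_rot: [-3.142, 0.0, 1.489]
contact_force: [-0.1, -0.0, -3.7]
opening: 0.127
```

```bash
python3 - <<'E'
from h import *
legs((639.1,147.1,71.8,1.489))
E
```

```text
t 56.1 at [638.6 147.3  80.2] yaw 1.489 F [-0.1 -0.  -3.7] op 0.127
turn -0.0 n1 | shift [-0.02  0.05  0.84] n1
```

drive_tool([
  [0,0.04,0.3,0],
  [0,0,0,0],
  [0,0,0,0],
])

```text
clock: 56.38
eef_pos: [639.0, 147.2, 77.2]
tcp_rot: [-3.142, 0.0, 1.489]
contact_force: [-0.0, -0.0, -4.4]
opening: 0.123
```

drive_tool([
  [0,0,0.3,0],
  [0,0,0,0],
  [0,0,0,0],
])

```text
clock: 56.63
eef_pos: [638.8, 147.2, 74.1]
tcp_rot: [-3.141, 0.0, 1.489]
contact_force: [0.4, 0.1, -4.0]
opening: 0.125
```

drive_tool([
  [0,0,0.15,0],
  [0,0,0,0],
  [0,0,0,0],
])

```text
clock: 56.88
eef_pos: [638.9, 147.2, 72.7]
tcp_rot: [-3.141, 0.0, 1.489]
contact_force: [-0.1, 0.1, -4.5]
opening: 0.129
```

drive_tool([
  [0,0,0.12,0],
  [0,0,0,0],
  [0,0,0,0],
])

```text
clock: 57.13
eef_pos: [639.0, 147.2, 71.8]
tcp_rot: [3.141, -0.0, 1.489]
contact_force: [-0.9, 0.7, 0.1]
opening: 0.129
```

drive_tool([
  [0,0,0,0],
  [0,0,0,0],
  [0,0,0,0],
  [0,0,0,0],
], jaw=0.55)

```text
clock: 57.47
eef_pos: [639.3, 147.2, 71.8]
tcp_rot: [3.141, -0.0, 1.489]
contact_force: [0.1, 0.5, 0.7]
opening: 0.453
```

drive_tool([
  [0,0,-1,0],
  [0,0,-3,0],
  [0,0,-3.5,0],
  [0,0,-3.5,0],
  [0,0,0,0],
])

```text
clock: 57.88
eef_pos: [642.9, 148.1, 189.9]
tcp_rot: [3.131, -0.003, 1.489]
contact_force: [2.1, -0.1, 0.3]
opening: 0.451
```

```bash
python3 - <<'E'
from h import *
# toggle: start local x=-50 from the robot side, tips z~72
c=np.array([578.5,-387.5]);u=np.array([.983,.184]); s=c-50*u; print(s)
legs((*s,190,.185),(*s,89,.185))
E
```

```text
[ 529.35 -396.7 ]
t 57.9 at [642.9 148.1 189.9] yaw 1.489 F [ 2.1 -0.1  0.3] op 0.451
turn 1.304 n11 | shift [-2.118e+01  5.146e+01 -1.000e-02] n15
turn 0.0 n0 | shift [ 0.   0.  10.1] n3
```

drive_tool([
  [0,0,0,0.12],
  [0,0,0,0.12],
  [0,0,0,0.12],
  [0,0,0,0.12],
  [0,0,0,0.12],
  [0,0,0,0.12],
  [0,0,0,0.12],
  [0,0,0,0.12],
  [0,0,0,0.12],
  [0,0,0,0.12],
  [0,0,0,0.104],
], jaw=1)

```text
clock: 58.8
eef_pos: [639.2, 147.2, 182.3]
tcp_rot: [3.142, -0.001, 0.179]
contact_force: [0.1, 0.2, -0.6]
opening: 0.001
```

drive_tool([
  [-1.4,3.4,0,0],
  [-1.4,3.4,0,0],
  [-1.4,3.4,0,0],
  [-1.4,3.4,0,0],
  [-1.4,3.4,0,0],
  [-1.4,3.4,0,0],
  [-1.4,3.4,0,0],
  [-1.4,3.4,0,0],
  [-1.4,3.4,0,0],
  [-1.4,3.4,0,0],
  [-1.4,3.4,0,0],
  [-1.4,3.4,0,0],
])

```text
clock: 59.8
eef_pos: [548.4, -286.6, 182.5]
tcp_rot: [3.141, -0.001, 0.185]
contact_force: [0.1, -0.1, -0.5]
opening: 0.002
```

drive_tool([
  [-1.4,3.4,0,0],
  [-1.5,3.5,0,0],
  [-1.5,3.5,0,0],
  [0,0,0,0],
  [0,0,0,0],
  [0,0,0,0],
])

```text
clock: 60.3
eef_pos: [524.5, -394.7, 181.8]
tcp_rot: [-3.141, -0.0, 0.184]
contact_force: [0.7, 0.0, -0.5]
opening: 0.003
```

```bash
python3 - <<'E'
from h import *
legs((529.35,-396.7,89,.185))
R=np.array([[.9972,-.0749],[.0749,.9972]])
for n in('top','scene'):
    im,d=grab(n); X=cloud(n,d); comps(n,im,d,38,51,1500); comps(n,im,d,56,95,60) if n=='scene' else 0
    B=(X[...,:2]-[638.3,150.2])@R.T
    m=(abs(B[...,0])<58)&(abs(B[...,1])<105)&(abs(B[...,0])>14)&(X[...,2]>30)&(X[...,2]<60)
    A=np.c_[B[m],np.ones(m.sum())]; print(n,'plane',np.linalg.lstsq(A,X[m][:,2],rcond=None)[0].round(4))
E
```

```text
t 60.3 at [ 524.5 -394.7  181.8] yaw 0.184 F [ 0.7  0.  -0.5] op 0.003
turn -0.001 n1 | shift [0.44 0.28 9.28] n3
top px [307.5 270. ] n 2923 rect [637.  151.  222.5 131.8] ang 1.491 mean [635.1 150.4  45.5] rgb [205. 205. 196.]
top plane [6.00000e-04 2.00000e-03 4.56194e+01]
scene px [445.5 345. ] n 2446 rect [639.4 149.7 224.  135.3] ang 1.489 mean [643.4 150.8  45.1] rgb [232. 233. 227.]
scene px [217.5 256.5] n 71 rect [ 574.3 -388.5   38.6   22.6] ang 0.222 mean [ 571.9 -388.3   73.7] rgb [80. 79. 77.]
scene px [445.5 337.5] n 144 rect [640.7 149.7  89.6  14. ] ang 1.491 mean [641.9 149.6  74. ] rgb [80. 80. 77.]
scene px [237.  373.5] n 175 rect [ 829.9 -242.5  141.2    8.9] ang 0.092 mean [ 828.8 -241.4   75.3] rgb [59. 60. 59.]
scene px [495.  400.5] n 169 rect [763.6 270.5  78.3  43. ] ang 1.369 mean [755.5 271.3  78.9] rgb [ 61.  81. 101.]
scene px [486.  430.5] n 193 rect [821.5 260.8  80.5  63. ] ang 1.414 mean [820.8 265.2  77.4] rgb [ 61.  87. 111.]
scene px [586.5 465. ] n 3367 rect [841.8 462.3 222.7 145.1] ang 1.434 mean [842.  457.9  87.5] rgb [172. 164. 162.]
scene plane [7.00000e-04 0.00000e+00 4.52644e+01]
```

The cover matches its start height (45.6/45.2 mm) and centre, with a plane tilt of 0.002 at most. Now I'll push the toggle on.

drive_tool([
  [0,0.25,3.1,0],
  [0,0,3.1,0],
  [0,0,3,0],
  [0,0,0,0],
  [1,0,0,0],
  [1,0,0,0],
  [1,0,0,0],
  [1,0,0,0],
  [0,0,0,0],
  [0,0,0,0],
])

```text
clock: 61.23
eef_pos: [566.0, -390.0, 90.6]
tcp_rot: [3.14, -0.002, 0.186]
contact_force: [-0.0, 0.3, 0.4]
opening: -0.001
```

drive_tool([
  [0.4,0,0,0],
  [0,0,0,0],
  [0,0,0,0],
])

```text
clock: 61.48
eef_pos: [568.3, -389.4, 89.6]
tcp_rot: [-3.142, -0.0, 0.185]
contact_force: [1.0, -0.1, 0.8]
opening: 0.001
```

drive_tool([
  [0.3,0,0,0],
  [0,0,0,0],
  [0,0,0,0],
])

```text
clock: 61.73
eef_pos: [571.1, -388.9, 89.4]
tcp_rot: [-3.141, 0.0, 0.185]
contact_force: [-0.7, -1.2, -0.3]
opening: 0.001
```

drive_tool([
  [0.3,0,0,0],
  [0,0,0,0],
  [0,0,0,0],
])

```text
clock: 61.98
eef_pos: [574.3, -388.2, 89.4]
tcp_rot: [-3.141, 0.0, 0.185]
contact_force: [-2.4, -0.8, -0.5]
opening: -0.003
```

drive_tool([
  [0.3,0,0,0],
  [0,0,0,0],
  [0,0,0,0],
])

```text
clock: 62.23
eef_pos: [576.4, -387.7, 89.3]
tcp_rot: [-3.141, 0.002, 0.185]
contact_force: [-5.6, -1.5, 0.3]
opening: -0.0
```

drive_tool([
  [0.2,0,0,0],
  [0,0,0,0],
  [0,0,0,0],
])

```text
clock: 62.48
eef_pos: [576.7, -387.6, 89.2]
tcp_rot: [-3.14, 0.005, 0.185]
contact_force: [-12.4, -4.0, 2.4]
opening: -0.004
```

Force has risen at the stop. I'll back off and check.

drive_tool([
  [-0.7,0,0,0],
  [-1,0,0,0],
  [-1,0,-2,0],
  [0,0,-3.5,0],
  [-2,0,-3.5,0],
  [-3,0,-2,0],
  [-3.5,0,0,0],
  [-3.5,0,0,0],
  [0,0,0,0],
  [0,0,0,0],
])

```text
clock: 63.32
eef_pos: [433.4, -414.8, 200.3]
tcp_rot: [3.141, -0.001, 0.183]
contact_force: [0.4, 0.7, 1.2]
opening: -0.0
```

```bash
python3 - <<'E'
from h import *
legs()
im,d=grab('scene'); comps('scene',im,d,64,95,20); comps('scene',im,d,38,51,1500); save(im,'end',1.5)
X=cloud('scene',d)
im,d=grab('top'); comps('top',im,d,64,95,20)
E
```

```text
t 63.3 at [ 433.4 -414.8  200.3] yaw 0.183 F [0.4 0.7 1.2] op -0.0
scene px [214.5 264. ] n 20 rect [ 597.9 -382.7   16.1   12.4] ang -1.284 mean [ 599.9 -381.5   87.9] rgb [97. 96. 94.]
scene px [447.  337.5] n 130 rect [640.9 149.8  89.2  13.3] ang 1.522 mean [641.8 150.4  75.2] rgb [81. 81. 78.]
scene px [237. 372.] n 148 rect [ 829.7 -239.6  141.     8.5] ang 0.135 mean [ 827.7 -241.4   79.6] rgb [58. 59. 58.]
scene px [493.5 397.5] n 121 rect [756.6 266.7  75.7  31.2] ang -1.528 mean [753.2 269.1  81.2] rgb [57. 77. 96.]
scene px [487.5 430.5] n 154 rect [825.6 261.4  76.1  53.9] ang 1.448 mean [822.8 267.8  81.5] rgb [ 61.  89. 115.]
scene px [588. 465.] n 3329 rect [840.4 464.8 224.5 140.1] ang 1.473 mean [842.8 458.9  87.8] rgb [170. 162. 161.]
scene px [445.5 345. ] n 2447 rect [639.7 149.6 224.  136.3] ang 1.496 mean [643.4 151.2  45.2] rgb [231. 232. 226.]
top px [514.5 172.5] n 323 rect [ 792.  -282.5  213.1  102.2] ang 0.889 mean [ 791.6 -286.9   81.7] rgb [79. 80. 76.]
top px [147.  184.5] n 3042 rect [838.4 463.9 224.6 143.4] ang 1.481 mean [833.6 455.5  87.1] rgb [139. 133. 132.]
top px [592.5 172.5] n 147 rect [ 774.4 -438.    89.9   20.7] ang -1.456 mean [ 777.  -444.5   81.9] rgb [119. 113. 108.]
top px [234. 192.] n 148 rect [794.2 277.6  80.2  44.9] ang -0.963 mean [802.5 282.4  81.6] rgb [62. 82. 99.]
top px [250.5 214.5] n 123 rect [757.3 254.5  79.2  33.1] ang -1.066 mean [752.3 251.1  80.5] rgb [55. 77. 94.]
top px [579.  262.5] n 56 rect [ 590.7 -383.9   23.8   18.4] ang 0.107 mean [ 591.7 -383.6   83.2] rgb [105. 103.  99.]
top px [306. 267.] n 126 rect [635.6 149.1  87.9  10.9] ang 1.486 mean [635.4 149.6  76.5] rgb [79. 79. 75.]
```

View pics/end.png

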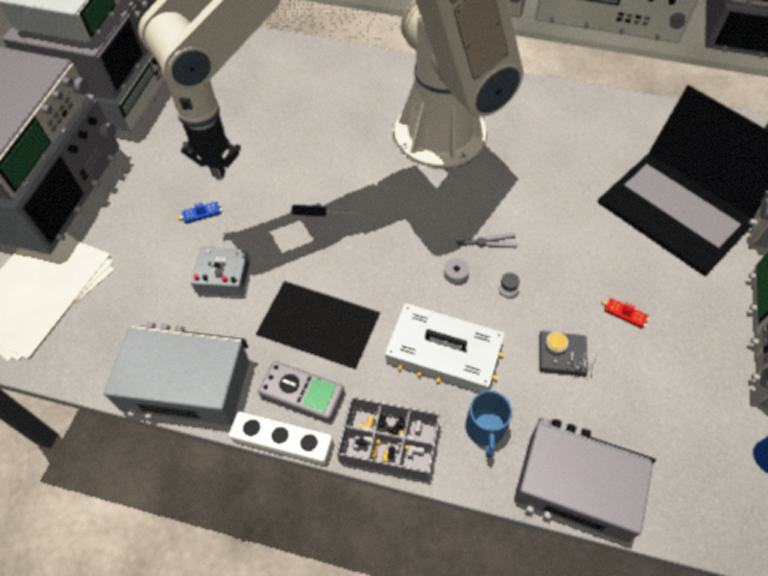

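The final picture shows the cover seated on the box (447,345) and the toggle (217,262) leaning toward its terminals. The bystanders and the red and blue modules look to be where they started. The toggle tip measures (599,-383,88), against about (600,-384,89) expected for on.

```bash
python3 -c "
from rig import job
print(job.sign_off())"
```

```text
the job is handed in; nothing more can be done
None
```

I loaded the test box and handed it in after about 63 s of robot time; the sign-off gave no verdict. I pushed the toggle off with the cover still on, laid the cover on the mat, and put three long and two short modules in their bays. Then I set the cover back and pushed the toggle on.

**Last checks:**
- **Modules:** all five lie flat, with case tops at about 17 mm, and their connectors point at the jacks.
- **Cover:** its height and centre match the start to within about 2 mm, and the tilt is at most 0.002.
- **Toggle:** it reached its stop with 12 N, and the tip is where it should be for on.
- **Surroundings:** the arm is clear of everything, and the bystanders and the red and blue look-alikes appear unmoved in the last picture, which I judged by eye.

**Disagreements:**
- **Cameras:** they differed by about 2–5 mm in x, so I averaged them and checked against the grip readings.
- **Right-hand long module:** it sits about 6 mm further back than the other two. By estimate its connector is still inside the limits.
- **One slope reading:** the scene camera gave 0.10 for that same module, over the 0.06 limit. I put this down to the nearby wall in the reading, because the top camera showed it flat.

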